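Stack the flat boxes on the sloping rack against its backstop

ROBOT

A 7-joint arm with a two-finger parallel gripper is mounted at the origin on a cart in front of the work surface, level with it; the furniture and walls round the work are solid. World frame = base frame: x ahead of the robot, y to its left, z up, the work surface at z = 0. Lengths are in m, angles in rad, forces in N, time in s.
With the tool pointing down it reaches from about 0.4 to 0.85 m from the base axis. Payload 4.5 kg.
Tool frame: the origin (TCP) lies midway between the tips of the shut fingers; the grasp point (between the pads) lies 19 mm behind it (r.hold_point_z is the distance from the TCP to the grasp point, in m); z points along the fingers, y is the direction in which the jaws open and shut (so a half turn about z gives the same grasp; the last joint's range is limited). The gripper opens to 88 mm and grips with 3 to 60 N. Pads are 18 mm wide; open, the fingers measure 123 mm over their backs; the gripper's body (75 mm by 187 mm) begins 45 mm behind the grasp point.
Start: joints at [-1.151, 0.689, -0.195, 1.565, 0.157, 0.902, -0.215], TCP at [0.235, 0.579, 0.201] pointing down, gripper open.
Joint ranges: [-3.01, 3.01], [-0.46, 2.08], [-1.47, 1.51], [0.13, 2.56], [-1, 4.14], [0.04, 2.09], [-2.66, 2.66]. Speed limits (rad/s): [2.57, 2.57, 3.14, 3.14, 3.14, 3.14, 3.14].

INTERFACE

Orientations are given as a unit quaternion [x, y, z, w].
In Python, from plant import r gives the robot as it stands. The module is installed in compiled form; this text tells all that it offers.
- The arm moves only by the tool move_arm, never from a script. Its arguments are lists of equal length, an entry for each row: "turn": the turn, a rotation vector about the tool's x, y, z in units of 2 pi rad (1.0 is 2 pi rad), a list of three; "dp": the shift along the tool's x, y, z in units of 2.5 cm (1.0 is 2.5 cm), a list of three; "jaw": the closure, from -1 (fully open) to 1 (shut), so that 0 is half open. In form: {"turn": [[wx, wy, wz], ...], "dp": [[x, y, z], ...], "jaw": [jaw, ...]}. A call has 1 to 10 rows; each row shifts and turns the commanded pose from where the row before left it, along the tool's axes as they then stand; what a row does not reach is not made up. A row lasts 1/12 s, in which the tool goes at most 41.7 mm and 7.16 degrees, less where a joint would pass 70% of its speed; a pose out of reach is approached as far as the arm can. A call with a number of a shift or a turn outside -1 to 1 is refused whole. A call with a gripper value outside its range is refused whole. The fingers move at their own pace and stop on an object; "newtons" is the grip in N (left out, the last holds). Time passes only in rows, so rows that do not move let the fingers close. It gives the time, the measured TCP pose, the force and the opening at its end, in the units of the state.
- r.get_state(): the state, without advancing time (a new reading comes with each control period).
- r.snapshot(name): name is "side" or "top"; returns a dict with "frame" (420x560x3 uint8, blue, green, red), "mtx" (3x3 intrinsics, pixels), "origin" and "orientation" of the camera in the world. Camera axes: x right, y up, looking along -z (the intrinsics and any distortion apply to the point x, -y, -z); pixel columns grow to the right and rows downward; lengths in m; the calibration is good to about 2 mm. A picture is of the moment at which its call begins. There is no depth.
- r.finish_job(): hands the job in, once; it reports no verdict.
The state is a dict: "clock": time; "q": joint angles; "qd": joint speeds; "joint_torque": joint torques, N m; "tool_pos": TCP position; "eef_rot": TCP orientation; "contact_force": force on the tool from outside, world axes, zero at the start; "moment": the same for the moment, N m; "opening": opening from 0.0 (shut) to 1.0 (fully open).
Only numpy, scipy, OpenCV 4.12 (cv2) and the standard library are available. Lean on these libraries where they do the work, as an engineer would, in place of code of your own. Each camera call takes 0.05 s, during which the arm holds its last target.

TASK

Put the three flat boxes away on the sloping rack as one square stack: the two stylus boxes first, one on top of the other in either order, then the smaller card box on top, each lying flat on the slope, midway across it and with its long side running up the slope. Do not let a box go until it lies flat; press each one home against the backstop with the fingers, with a light but definite push of about 5 to 10 newtons (never over 40) before the next one goes on, so that in the end every box stands with its whole lower end flush against the backstop. Leave the ring, the flange and the gear that lie about where they are.

Things in the scene. Friction and masses are not known exactly. Their poses are not given: they have to be found in the camera images.
- shelf: Tilted shelf of a small fixed grey rack, 130 mm wide, rubber-lined, no side walls, sloping 25 degrees, low end nearer the robot. Origin: on the lining where it meets the backstop, mid-width, 40 mm above the table. x points up the slope (board ends at 128 mm), y across, z along the slope's normal, up and back to the robot. Boxes set on it do not slide down by themselves.
- backstop: Upright aluminium plate across the low end of the shelf, square to the slope, rigid, 6 mm thick, 130 mm wide, rising 72 mm above the shelf along the slope's normal. Same origin and axes as the shelf: its face is the plane x = 0 and looks up the slope (+x).
- box_a (a point): Centre (half-way up) of a stylus box: flat black plastic box with a clear lid that is closed and fixed, 60 mm (its x) by 90 mm (its y) by 22 mm high (its z), about 0.09 kg. Grasp it across its 60 mm. Starts flat on the table.
- box_b (a point): Centre (half-way up) of the other stylus box, the same in every way: 60 (x) by 90 (y) by 22 mm (z).
- box_c (a point): Centre (half-way up) of the card box: small closed box, 50 mm (its x) by 70 mm (its y) by 30 mm high (its z), about 0.08 kg. Grasp it across its 50 mm. Starts flat on the table.
- stylus_box_a: The stylus box of box_a; origin at the centre of its underside, axes as box_a.
- stylus_box_b: The stylus box of box_b; origin at the centre of its underside, axes as box_b.
- card_box: The card box of box_c; origin at the centre of its underside, axes as box_c.
- ring: Bystander: steel ring gauge, 54 mm across, 18 mm high, loose on the table; origin at the centre of its underside.
- flange: Bystander: machined flange with a hub, 70 mm across, 31 mm high, loose on the table; origin at the centre of its underside.
- cog: Bystander: steel gear, 51 mm across, 20 mm high, loose on the table; origin at the centre of its underside.

How it is judged:
On the way, in this order (a step that is already met when the one before it is completed fails the run):
1. a stylus box lies flat on the shelf's lining and the fingers press it against the backstop with more than 3 N (((angle between the z axis of box_a and the z axis of shelf, either way round below 0.1 rad and z of box_a in the frame of shelf between 0.007 and 0.015 m and contact force between the fingers and stylus_box_a above 0.5 N and contact force between stylus_box_a and backstop above 3 N) or (angle between the z axis of box_b and the z axis of shelf, either way round below 0.1 rad and z of box_b in the frame of shelf between 0.007 and 0.015 m and contact force between the fingers and stylus_box_b above 0.5 N and contact force between stylus_box_b and backstop above 3 N))), for 0.1 s.
2. the other stylus box lies flat on the first and the fingers press it against the backstop with more than 3 N (((angle between the z axis of box_a and the z axis of shelf, either way round below 0.1 rad and z of box_a in the frame of shelf between 0.029 and 0.037 m and contact force between the fingers and stylus_box_a above 0.5 N and contact force between stylus_box_a and backstop above 3 N) or (angle between the z axis of box_b and the z axis of shelf, either way round below 0.1 rad and z of box_b in the frame of shelf between 0.029 and 0.037 m and contact force between the fingers and stylus_box_b above 0.5 N and contact force between stylus_box_b and backstop above 3 N))), for 0.1 s.
3. the card box lies flat on the two stylus boxes and the fingers press it against the backstop with more than 3 N (angle between the z axis of box_c and the z axis of shelf, either way round below 0.1 rad and z of box_c in the frame of shelf between 0.055 and 0.063 m and contact force between the fingers and card_box above 0.5 N and contact force between card_box and backstop above 3 N), for 0.1 s.
At the end, for the whole second after the job is handed in: Both stylus boxes (either order) and on top of them the card box lie flat on the slope (within 0.1 rad, heights within 4 mm), long sides up the slope within 0.07 rad, centres within 20 mm of the shelf's middle line, lower ends at the backstop within 2.5 mm, at rest and released (((angle between the z axis of each of box_a, box_b and the z axis of shelf, either way round below 0.1 rad and z of box_a in the frame of shelf between 0.007 and 0.015 m and x of box_a in the frame of shelf between 0.042 and 0.0475 m and y of box_a in the frame of shelf between -0.02 and 0.02 m and angle between the y axis of each of box_a, box_b and the x axis of shelf, either way round below 0.07 rad and linear speed of each of stylus_box_a, stylus_box_b below 0.01 m/s and contact force between the fingers and stylus_box_a below 0.05 N and z of box_b in the frame of shelf between 0.029 and 0.037 m and x of box_b in the frame of shelf between 0.042 and 0.0475 m and y of box_b in the frame of shelf between -0.02 and 0.02 m and contact force between the fingers and stylus_box_b below 0.05 N) or (angle between the z axis of each of box_b, box_a and the z axis of shelf, either way round below 0.1 rad and z of box_b in the frame of shelf between 0.007 and 0.015 m and x of box_b in the frame of shelf between 0.042 and 0.0475 m and y of box_b in the frame of shelf between -0.02 and 0.02 m and angle between the y axis of each of box_b, box_a and the x axis of shelf, either way round below 0.07 rad and linear speed of each of stylus_box_b, stylus_box_a below 0.01 m/s and contact force between the fingers and stylus_box_b below 0.05 N and z of box_a in the frame of shelf between 0.029 and 0.037 m and x of box_a in the frame of shelf between 0.042 and 0.0475 m and y of box_a in the frame of shelf between -0.02 and 0.02 m and contact force between the fingers and stylus_box_a below 0.05 N)) and angle between the z axis of box_c and the z axis of shelf, either way round below 0.1 rad and z of box_c in the frame of shelf between 0.055 and 0.063 m and x of box_c in the frame of shelf between 0.032 and 0.0375 m and y of box_c in the frame of shelf between -0.02 and 0.02 m and angle between the y axis of box_c and the x axis of shelf, either way round below 0.07 rad and linear speed of card_box below 0.01 m/s and contact force between the fingers and card_box below 0.05 N); the robot touches nothing.
It fails at once if a box is let go in the air or askew on the rack (off the table, untouched by the fingers and more than 0.25 rad from flat on the slope) ((height (world z) of box_a above 0.04 m and contact force between the fingers and stylus_box_a below 0.01 N and angle between the z axis of box_a and the z axis of shelf, either way round above 0.25 rad) or (height (world z) of box_b above 0.04 m and contact force between the fingers and stylus_box_b below 0.01 N and angle between the z axis of box_b and the z axis of shelf, either way round above 0.25 rad) or (height (world z) of box_c above 0.04 m and contact force between the fingers and card_box below 0.01 N and angle between the z axis of box_c and the z axis of shelf, either way round above 0.25 rad)).
It fails at once if a box is pressed against the backstop with more than 40 N (contact force between any of stylus_box_a, stylus_box_b, card_box and backstop above 40 N).
It fails at once if the ring, the flange or the gear is moved more than 20 mm (distance of any of ring, flange, cog from where it was at the start of the episode above 0.02 m).
It also fails if it takes over 72 s, if anything falls off the work surface, if the arm or the gripper's body presses on something with over 40 N, if the wrist force passes 120 N, or if a joint passes its speed limit or range.

## Working session

There is one attempt and no reset: what is moved stays moved. The work goes in short steps, Python scripts to look and compute and a tool call to move; the robot and the scene stay as the last step left them, time stands still between calls to the robot, and variables do not carry over. Pictures are saved under pics/ and viewed, and the job is handed in when it is done.

Besides the shell and the picture viewer there is one more tool, called after "Request:" in YAML: its name, and indented under it one key for each argument. move_arm: Moves the arm, as the interface text tells. Shifts and turns lie within -1 to 1; 1 stands for 2.5 cm of shift or 2 pi rad of turn. Its arguments: {"type":"object","properties":{"turn":{"type":"array","items":{"type":"array","items":{"type":"number","minimum":-1,"maximum":1}}},"dp":{"type":"array","items":{"type":"array","items":{"type":"number","minimum":-1,"maximum":1}}},"jaw":{"type":"array","items":{"type":"number"}},"newtons":{"type":"number"}},"required":["turn","dp","jaw"]}

```bash
mkdir -p pics; ls
python3 - <<'E'
from plant import r
import cv2
s=r.get_state()
for k,v in s.items(): print(k,v)
for n in("side","top"):
    d=r.snapshot(n); cv2.imwrite(f"pics/{n}0.png",d["frame"]); print(n,d["mtx"],d["origin"],d["orientation"],[k for k in d])
print(r.hold_point_z)
E
```

```text
pics
clock 0.0
q [-1.15124836  0.6899896  -0.19451578  1.56633068  0.15729417  0.90248097
 -0.2150729 ]
qd [ 0.00076328 -0.00062861 -0.00103719  0.00060302 -0.00164314 -0.00030721
 -0.00031213]
joint_torque [ 7.65734535e-05 -5.27565050e+01 -1.26675267e+00 -1.53426987e+01
 -5.26315137e-02  6.61448896e-03  1.69684099e-04]
tool_pos [0.23494444 0.57841393 0.20021018]
eef_rot [ 1.91627480e-01  9.81467311e-01 -9.01703218e-04 -1.13551483e-04]
contact_force [-0.22033513 -0.14174939  0.45456265]
moment [ 0.03704539 -0.00327775  0.02986931]
opening 1.000181089988818
side [[437.99390528   0.         285.38346682]
 [  0.         437.99390528 198.14472687]
 [  0.           0.           1.        ]] [0.39040998 0.46432826 0.99852404] [-0.03410975  0.22799881  0.9642841  -0.13041951] ['frame', 'mtx', 'origin', 'orientation']
top [[520.59777934   0.         276.08420924]
 [  0.         520.59777934 211.09826186]
 [  0.           0.           1.        ]] [ 0.2614963  -0.01484666  1.49025685] [ 0.06241905 -0.05599659 -0.70018312  0.70902175] ['frame', 'mtx', 'origin', 'orientation']
0.0187
```

View pics/side0.png

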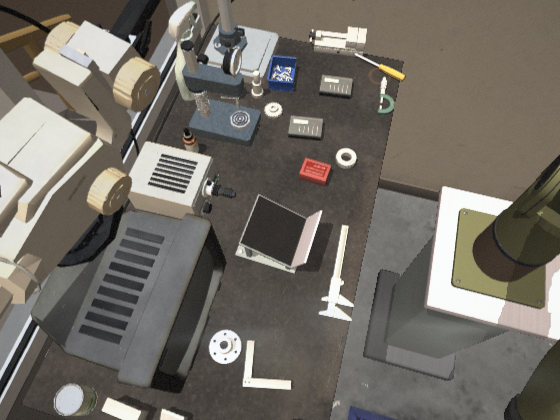

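View pics/top0.png

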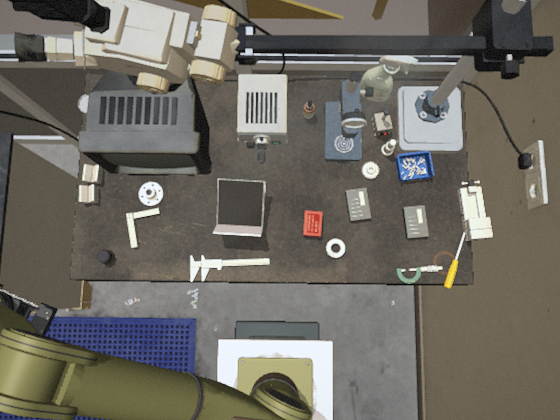

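```bash
cat > h.py <<'E'
import numpy as np, cv2
from scipy.spatial.transform import Rotation as R
def proj(d,P):
    P=np.atleast_2d(P).astype(float); A=R.from_quat(d["orientation"]).as_matrix()
    c=(P-d["origin"])@A; c=c*[1,-1,-1]; u=c@np.array(d["mtx"]).T
    return u[:,:2]/u[:,2:]
def back(d,uv,z):
    uv=np.atleast_2d(uv).astype(float); K=np.array(d["mtx"]); A=R.from_quat(d["orientation"]).as_matrix()
    c=np.c_[uv,np.ones(len(uv))]@np.linalg.inv(K).T*[1,-1,-1]; w=c@A.T
    o=np.array(d["origin"]); t=(z-o[2])/w[:,2]
    return o+w*t[:,None]
def crop(d,name,x0,y0,x1,y1,s):
    im=cv2.resize(d["frame"][y0:y1,x0:x1],None,fx=s,fy=s,interpolation=cv2.INTER_CUBIC)
    cv2.imwrite("pics/"+name,im)
E
python3 - <<'E'
from plant import r
from h import *
import pickle
t=r.snapshot("top"); s=r.snapshot("side"); pickle.dump((t,s),open("d0.pkl","wb"))
print(proj(t,[[0,0,0],[.235,.579,.2],[.5,0,0]]),proj(s,[[0,0,0],[.235,.579,.2],[.5,0,0]]))
crop(t,"tA.png",190,140,450,280,3); crop(s,"sA.png",220,60,420,210,4); crop(s,"sB.png",220,180,350,290,6)
crop(t,"tB.png",200,165,285,250,7)
E
```

```text
[[273.75733487 395.99572711]
 [ 37.46651957 306.97002505]
 [276.16529768 215.7385074 ]] [[497.98861624 256.82781857]
 [369.73525762 533.54301012]
 [295.16652275 206.78805371]]
```

View pics/tA.png

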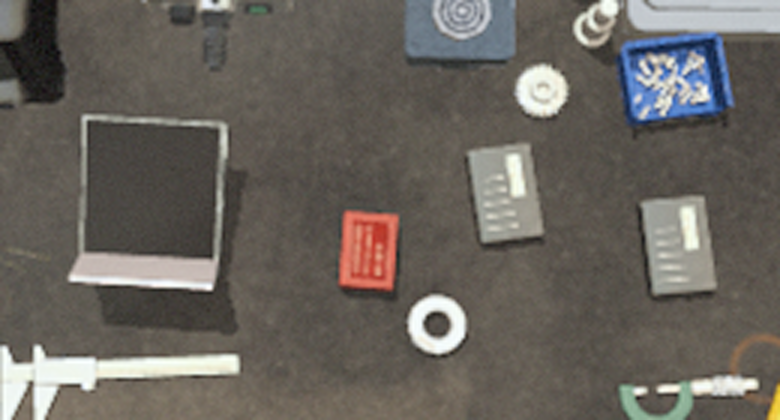

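View pics/sA.png

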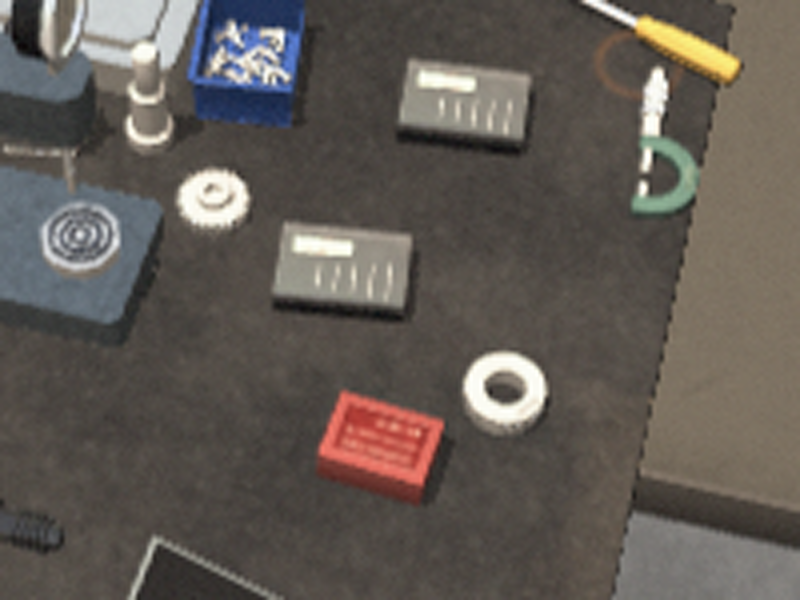

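View pics/sB.png

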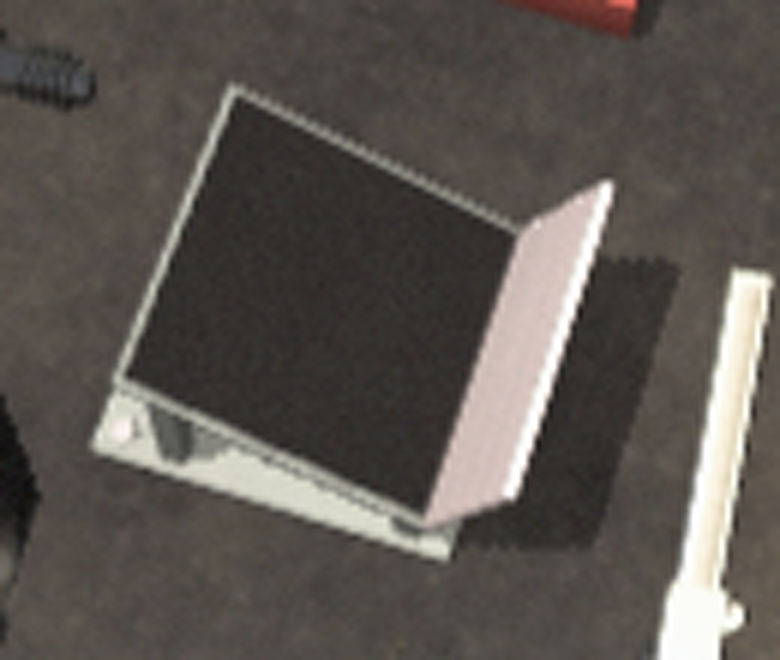

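View pics/tB.png

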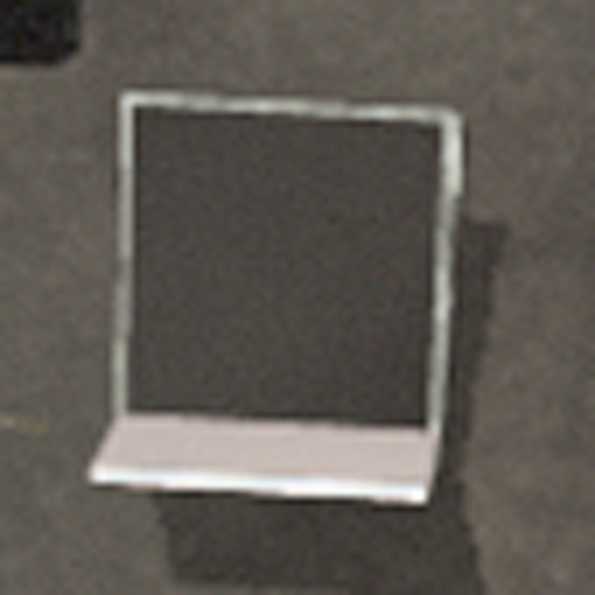

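Run:
```python
from h import *
import pickle
t,s=pickle.load(open("d0.pkl","rb"))
def g(d,n,x0,y0,w,h,sc=11):
    im=cv2.resize(d["frame"][y0:y0+h,x0:x0+w],None,fx=sc,fy=sc,interpolation=cv2.INTER_CUBIC)
    im=cv2.convertScaleAbs(im,alpha=1.5,beta=10)
    for i in range(0,w,5): cv2.putText(im,str(x0+i),(int(i*sc),10),0,.35,(0,255,255)); cv2.line(im,(int((i+.5)*sc),0),(int((i+.5)*sc),h*sc),(0,255,255) if i%10==0 else (0,120,120),1)
    for i in range(0,h,5): cv2.putText(im,str(y0+i),(0,int(i*sc)),0,.35,(0,255,255)); cv2.line(im,(0,int((i+.5)*sc)),(w*sc,int((i+.5)*sc)),(0,255,255) if i%10==0 else (0,120,120),1)
    return im
a=[g(t,0,340,180,35,45),g(t,0,398,200,35,45)]
cv2.imwrite("pics/q1.png",np.hstack(a))
cv2.imwrite("pics/q2.png",np.hstack([g(s,0,283,110,45,35,9),g(s,0,315,70,43,35,9)]))
cv2.imwrite("pics/q3.png",np.hstack([g(t,0,298,205,30,40),g(s,0,295,153,40,40,)]))
```

```text
(no output)
```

View pics/q1.png

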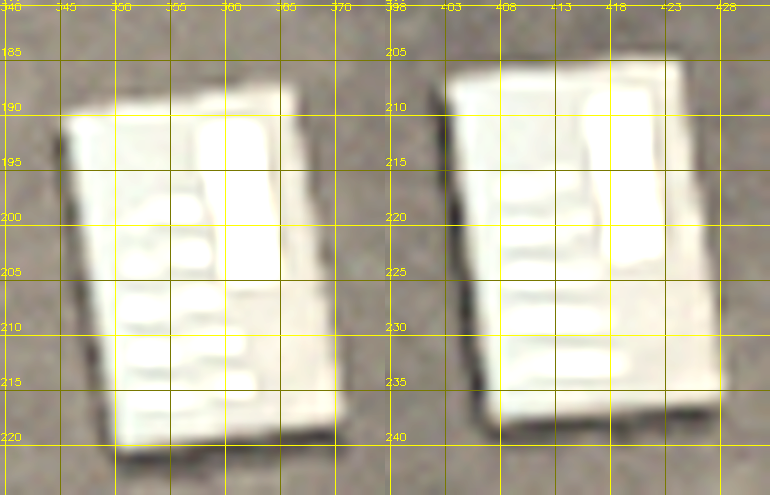

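View pics/q2.png

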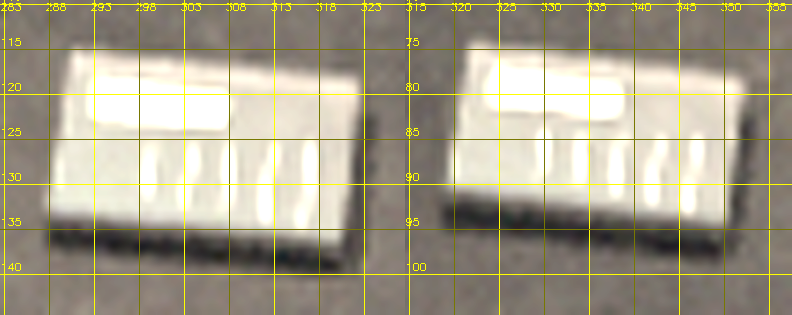

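View pics/q3.png

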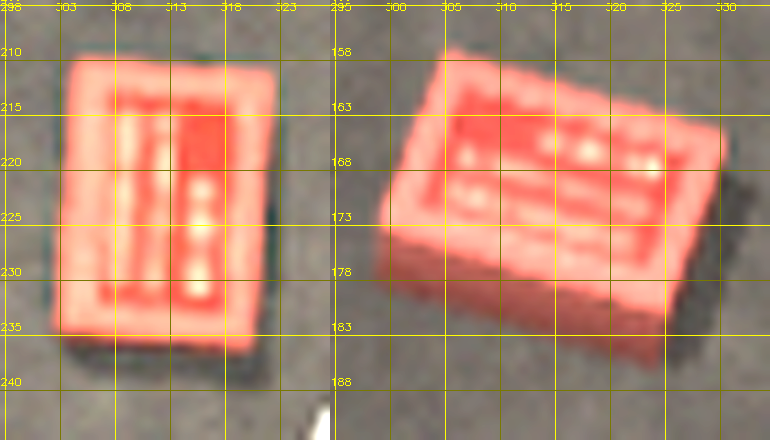

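```bash
cat > fit.py <<'E'
from h import *
import pickle
from scipy.optimize import least_squares
t,s=pickle.load(open("d0.pkl","rb"))
def px(l,sc,x0,y0): return (np.array(l,float)+.5)/sc-.5+[x0,y0]
def fit(obs,mk,p0,name):
    # obs list of (cam, pix, localidx points)
    f=lambda p: np.concatenate([(proj(d,mk(p,P))-u).ravel() for d,u,P in obs])
    q=least_squares(f,p0); print(name,np.round(q.x,4),"yawdeg",np.degrees(q.x[2])); print(np.round(q.fun.reshape(-1,2),2).tolist())
    for o in obs:
        f1=lambda p:(proj(o[0],mk(p,o[2]))-o[1]).ravel(); q1=least_squares(f1,p0); print("   single",np.round(q1.x,4))
    return q.x
def flat(p,P):
    return R.from_euler('z',p[2]).apply(P)+[p[0],p[1],0]
def box(w,l,h):  # TL TR BR BL in top image: x fwd=up, y left=left
    a,b=l/2,w/2
    return np.array([[a,b,h],[a,-b,h],[-a,-b,h],[-a,b,h]])
# side image order: TL -> x+,y- ; TR -> x-,y- ; BR -> x-,y+ ; BL -> x+,y+
def sidebox(w,l,h):
    B=box(w,l,h); return B[[1,2,3,0]]
if __name__=="__main__":
    fit([(t,px([(66,115),(296,86),(343,418),(113,448)],11,340,180),box(.06,.09,.022)),
     (s,px([(70,50),(358,82),(345,243),(47,214)],9,283,110),sidebox(.06,.09,.022))],flat,[.5,-.2,0],"A")
    fit([(t,px([(63,78),(297,58),(339,400),(103,420)],11,398,200),box(.06,.09,.022)),
     (s,px([(63,42),(340,78),(320,234),(45,190)],9,315,70),sidebox(.06,.09,.022))],flat,[.5,-.2,0],"B")
    fit([(t,px([(72,55),(275,72),(250,352),(52,330)],11,298,205),box(.05,.07,.03)),
     (s,px([(117,47),(395,132),(340,318),(52,228)],11,295,153),sidebox(.05,.07,.03))],flat,[.5,-.2,0],"C")
    def shelf(p,P):
        return (R.from_euler('z',p[2])*R.from_euler('y',-25,degrees=True)).apply(P)+[p[0],p[1],.04]
    SP=np.array([[.128,.065,0],[.128,-.065,0],[0,.065,.072],[0,-.065,.072],[0,.065,0],[0,-.065,0]])
    p=fit([(t,px([(122,95),(460,110),(97,467),(430,487),(117,415),(437,430)],7,200,165),SP),
         (s,px([(120,380),(233,85),(510,495),(605,183),(425,522),(520,232)],6,220,180),SP)],shelf,[.45,.1,0],"shelf")
E
python3 fit.py
```

```text
A [ 0.534  -0.2338  0.1379] yawdeg 7.902632269000395
[[-0.35, -0.2], [-0.61, -0.14], [-0.05, 0.33], [0.01, 0.21], [-0.02, -0.14], [0.52, -0.32], [-0.14, -0.2], [-0.29, -0.52]]
   single [ 0.5341 -0.2345  0.1298]
   single [ 0.5338 -0.2328  0.1472]
B [ 0.4853 -0.3968  0.0928] yawdeg 5.319706383070234
[[-0.18, -0.05], [-0.57, 0.1], [-0.35, 0.19], [0.01, 0.06], [0.22, 0.03], [0.33, 0.11], [0.24, -1.1], [-0.74, -0.48]]
   single [ 0.4855 -0.3976  0.0898]
   single [ 0.485  -0.3955  0.0971]
C [ 0.4755 -0.103  -0.0715] yawdeg -4.094769847576991
[[0.38, 0.61], [-0.52, 0.51], [0.01, -0.55], [0.33, -0.03], [-0.14, 0.42], [0.44, 0.38], [-0.34, -0.45], [-0.44, -0.26]]
   single [ 0.4759 -0.1029 -0.0809]
   single [ 0.4753 -0.1032 -0.0621]
shelf [ 0.466   0.1029 -0.0426] yawdeg -2.438946489223858
[[0.1, 1.1], [-1.03, 1.44], [-0.9, 0.18], [-0.12, -0.04], [0.04, -0.12], [0.39, 0.24], [-0.16, 0.76], [0.73, -0.17], [-1.21, -0.49], [-0.29, -1.16], [-0.75, 0.25], [-0.11, -1.21]]
   single [ 0.4673  0.1022 -0.0421]
   single [ 0.4651  0.1035 -0.0431]
```

```bash
cat > plan.py <<'E'
from h import *
from plant import r
A=(.534,-.2338,.1379);B=(.4853,-.3968,.0928);C=(.4755,-.103,-.0715);S=np.array([.466,.103,.04]);SY=-.0426
RS=R.from_euler('z',SY)*R.from_euler('y',-25,degrees=True)
flip=R.from_matrix(np.array([[-1,0,0],[0,1,0],[0,0,-1.]])) # tool x=-X, y=Y, z=-Z
def cur():
    s=r.get_state(); return np.array(s["tool_pos"]),R.from_quat(s["eef_rot"]),s
def table(b,off,z):
    p=R.from_euler('z',b[2]).apply([off,0,0])+[b[0],b[1],z]; return p,R.from_euler('z',b[2])*flip
def shelf(x,y,z): return S+RS.apply([x,y,z]),RS*flip
def delta(T):
    p,q,s=cur(); P,Q=T
    w=(q.inv()*Q).as_rotvec()
    print("t%.2f"%s["clock"],"pos",np.round(p,4),"F",np.round(s["contact_force"],1),"open",round(s["opening"],3))
    print(" turn units",np.round(w/2/np.pi,4),"deg",np.round(np.degrees(w),2))
    print(" dp units cur frame",np.round(q.inv().apply(P-p)/.025,3)," after turn",np.round(Q.inv().apply(P-p)/.025,3))
def inshelf():
    p,q,s=cur(); print("shelf xyz mm",np.round(RS.inv().apply(p-S)*1000,1),"rot err deg",np.round(np.degrees(((RS*flip).inv()*q).as_rotvec()),2),"F shelf",np.round(RS.inv().apply(s["contact_force"]),1),"t",round(s["clock"],2),"open",round(s["opening"],3))
E
python3 -c "
from plan import *
delta(table(A,.008,.12))"
```

```text
t0.20 pos [0.2351 0.5787 0.2005] F [ 0.3  0.1 -0.4] open 1.001
 turn units [-0.0002 -0.     -0.0833] deg [-6.e-02 -1.e-02 -3.e+01]
 dp units cur frame [-23.584 -25.448   3.251]  after turn [ -7.697 -33.834   3.221]
```

Request:
move_arm:
  turn:
    - [0,0,-0.0167]
    - [0,0,-0.0167]
    - [0,0,-0.0167]
    - [0,0,-0.0166]
    - [0,0,-0.0166]
    - [0,0,0]
    - [0,0,0]
    - [0,0,0]
    - [0,0,0]
    - [0,0,0]
  dp:
    - [0,0,0]
    - [0,0,0]
    - [0,0,0]
    - [0,0,0]
    - [0,0,0]
    - [-0.22,-0.98,0]
    - [-0.22,-0.98,0]
    - [-0.22,-0.98,0]
    - [-0.22,-0.98,0]
    - [-0.22,-0.98,0]
  jaw: [-1,-1,-1,-1,-1,-1,-1,-1,-1,-1]
  newtons: 25

```text
clock: 1.03
tool_pos: [0.2795, 0.4602, 0.2009]
eef_rot: [-0.069, 0.998, -0.0, -0.0]
contact_force: [0.7, -0.5, -0.7]
opening: 0.999
```

Request:
move_arm:
  turn:
    - [0,0,0]
    - [0,0,0]
    - [0,0,0]
    - [0,0,0]
    - [0,0,0]
    - [0,0,0]
    - [0,0,0]
    - [0,0,0]
    - [0,0,0]
    - [0,0,0]
  dp:
    - [-0.22,-0.98,0]
    - [-0.22,-0.98,0]
    - [-0.22,-0.98,0]
    - [-0.22,-0.98,0]
    - [-0.22,-0.98,0]
    - [-0.22,-0.98,0]
    - [-0.22,-0.98,0]
    - [-0.22,-0.98,0]
    - [-0.22,-0.98,0]
    - [-0.22,-0.98,0]
  jaw: [-1,-1,-1,-1,-1,-1,-1,-1,-1,-1]

```text
clock: 1.87
tool_pos: [0.3676, 0.2252, 0.201]
eef_rot: [-0.069, 0.998, 0.0, 0.0]
contact_force: [0.1, 0.7, 0.2]
opening: 0.998
```

```bash
python3 -c "
from plan import *
delta(table(A,.008,.12))"
```

```text
t1.87 pos [0.3676 0.2252 0.201 ] F [0.1 0.7 0.2] open 0.998
 turn units [ 0.  0. -0.] deg [ 0.    0.01 -0.01]
 dp units cur frame [ -4.392 -19.1     3.242]  after turn [ -4.388 -19.101   3.242]
```

Request:
move_arm:
  turn:
    - [0,0,0]
    - [0,0,0]
    - [0,0,0]
    - [0,0,0]
    - [0,0,0]
    - [0,0,0]
    - [0,0,0]
    - [0,0,0]
    - [0,0,0]
    - [0,0,0]
  dp:
    - [-0.23,-1,0]
    - [-0.23,-1,0]
    - [-0.23,-1,0]
    - [-0.23,-1,0]
    - [-0.23,-1,0]
    - [-0.23,-1,0]
    - [-0.23,-1,0]
    - [-0.23,-1,0]
    - [-0.23,-1,0]
    - [-0.23,-1,0]
  jaw: [-1,-1,-1,-1,-1,-1,-1,-1,-1,-1]

```text
clock: 2.7
tool_pos: [0.4588, -0.0147, 0.201]
eef_rot: [-0.069, 0.998, 0.0, -0.0]
contact_force: [0.8, 0.7, -0.1]
opening: 1.001
```

Request:
move_arm:
  turn:
    - [0,0,0]
    - [0,0,0]
    - [0,0,0]
    - [0,0,0]
    - [0,0,0]
    - [0,0,0]
    - [0,0,0]
    - [0,0,0]
    - [0,0,0]
    - [0,0,0]
  dp:
    - [-0.23,-1,0]
    - [-0.23,-1,0]
    - [-0.23,-1,0]
    - [-0.23,-1,0.4]
    - [-0.23,-1,0.5]
    - [-0.23,-1,0.5]
    - [-0.23,-1,0.5]
    - [-0.23,-1,0.5]
    - [-0.23,-1,0.5]
    - [0,-0.1,0.3]
  jaw: [-1,-1,-1,-1,-1,-1,-1,-1,-1,-1]

```text
clock: 3.53
tool_pos: [0.5412, -0.2378, 0.1192]
eef_rot: [-0.065, 0.998, -0.002, -0.0]
contact_force: [-0.2, -1.1, -0.9]
opening: 0.998
```

```bash
python3 -c "
from plan import *
delta(table(A,.008,.005))
for n in ('top','side'):
    d=r.snapshot(n); cv2.imwrite(f'pics/{n}1.png',d['frame'])
"
```

```text
t3.53 pos [ 0.5412 -0.2378  0.1192] F [-0.2 -1.1 -0.9] open 0.998
 turn units [-0.0005 -0.0001 -0.0011] deg [-0.19 -0.03 -0.4 ]
 dp units cur frame [-0.056  0.212  4.569]  after turn [-0.055  0.196  4.569]
```

View pics/side1.png

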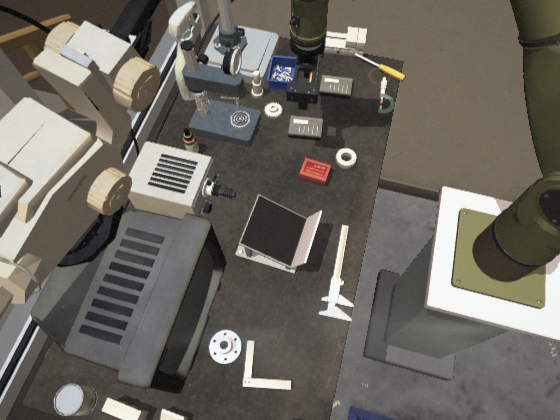

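Request:
move_arm:
  turn:
    - [0,0,0]
    - [0,0,0]
    - [0,0,0]
    - [0,0,0]
    - [0,0,0]
    - [0,0,0]
    - [0,0,0]
    - [0,0,0]
  dp:
    - [0,0.1,0.3]
    - [0,0.08,0.6]
    - [0,0,0.7]
    - [0,0,0.7]
    - [0,0,0.7]
    - [0,0,0.5]
    - [0,0,0.3]
    - [0,0,0]
  jaw: [-1,-1,-1,-1,-1,-1,-1,-1]

```text
clock: 4.3
tool_pos: [0.5397, -0.2257, 0.025]
eef_rot: [-0.07, 0.998, 0.001, -0.001]
contact_force: [-0.2, 0.5, -0.3]
opening: 0.999
```

```bash
python3 -c "
from plan import *
delta(table(A,.008,.005))
d=r.snapshot('side'); crop(d,'s2.png',240,40,370,150,6); d=r.snapshot('top'); crop(d,'t2.png',310,150,420,240,7)
print(proj(d,cur()[0]))
"
```

```text
t4.30 pos [ 0.5397 -0.2257  0.025 ] F [-0.2  0.5 -0.3] open 0.999
 turn units [ 0.0002 -0.0003  0.0002] deg [ 0.08 -0.1   0.08]
 dp units cur frame [-0.052 -0.291  0.799]  after turn [-0.05  -0.289  0.799]
[[355.56796274 201.10410307]]
```

View pics/s2.png

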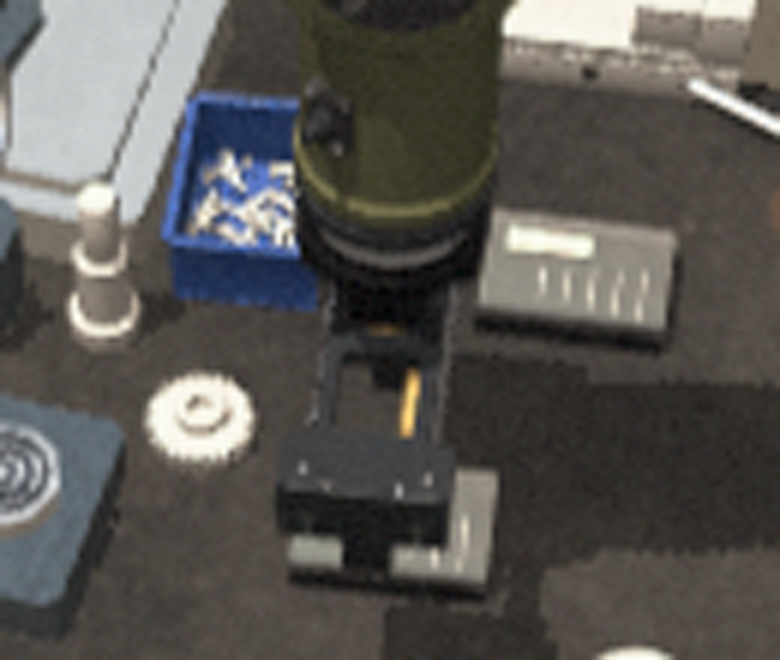

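View pics/t2.png

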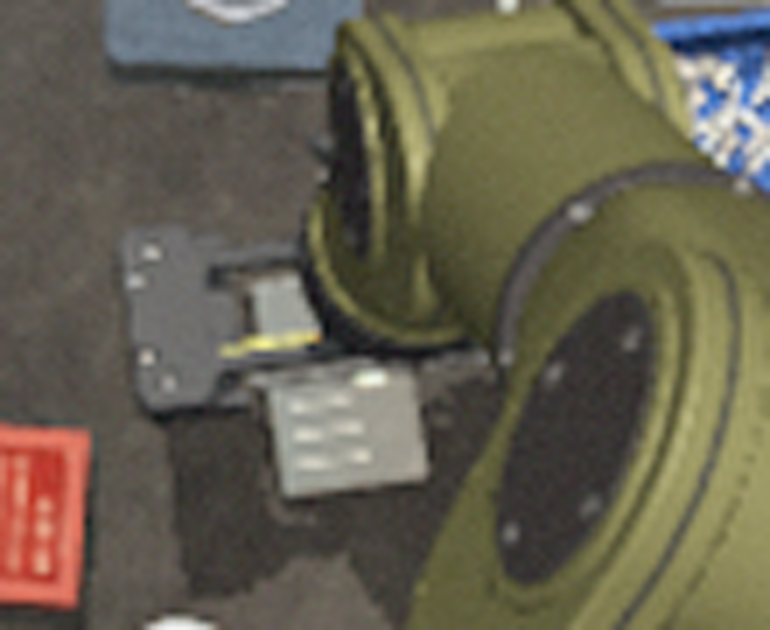

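Request:
move_arm:
  turn:
    - [0,0,0]
    - [0,0,0]
    - [0,0,0]
    - [0,0,0]
    - [0,0,0]
    - [0,0,0]
    - [0,0,0]
    - [0,0,0]
    - [0,0,0]
    - [0,0,0]
  dp:
    - [0,-0.29,0]
    - [-0.05,0,0.3]
    - [0,0,0.3]
    - [0,0,0.2]
    - [0,0,0]
    - [0,0,0]
    - [0,0,0]
    - [0,0,0]
    - [0,0,0]
    - [0,0,0]
  jaw: [-1,-1,-1,-1,-1,1,1,1,1,1]
  newtons: 25

```text
clock: 5.23
tool_pos: [0.5428, -0.2342, 0.0062]
eef_rot: [-0.069, 0.998, -0.0, 0.0]
contact_force: [0.3, 0.4, -0.2]
opening: 0.646
```

```bash
python3 -c "
from plan import *
delta(table(A,.008,.005))
"
```

```text
t5.23 pos [ 0.5428 -0.2342  0.0062] F [ 0.3  0.4 -0.2] open 0.646
 turn units [-0.      0.0001 -0.    ] deg [-0.    0.02 -0.01]
 dp units cur frame [0.026 0.062 0.048]  after turn [0.026 0.062 0.048]
```

Request:
move_arm:
  turn:
    - [0,0,0]
    - [0,0,0]
    - [0,0,0]
    - [0,0,0]
  dp:
    - [0,0,0]
    - [0,0,0]
    - [0,0,-0.4]
    - [0,0,-0.4]
  jaw: [1,1,1,1]

```text
clock: 5.57
tool_pos: [0.5422, -0.234, 0.0264]
eef_rot: [-0.069, 0.998, 0.0, -0.001]
contact_force: [-0.3, 0.2, 1.2]
opening: 0.34
```

```bash
python3 -c "
from plan import *
delta(shelf(.053,0,.12))
d=r.snapshot('side'); crop(d,'s3.png',240,40,370,150,6)
"
```

```text
t5.57 pos [ 0.5422 -0.234   0.0264] F [-0.3  0.2  1.2] open 0.34
 turn units [ 0.0063 -0.0694  0.0282] deg [  2.28 -24.99  10.16]
 dp units cur frame [ 1.281 13.793 -5.782]  after turn [ 0.931 13.338 -6.823]
```

View pics/s3.png

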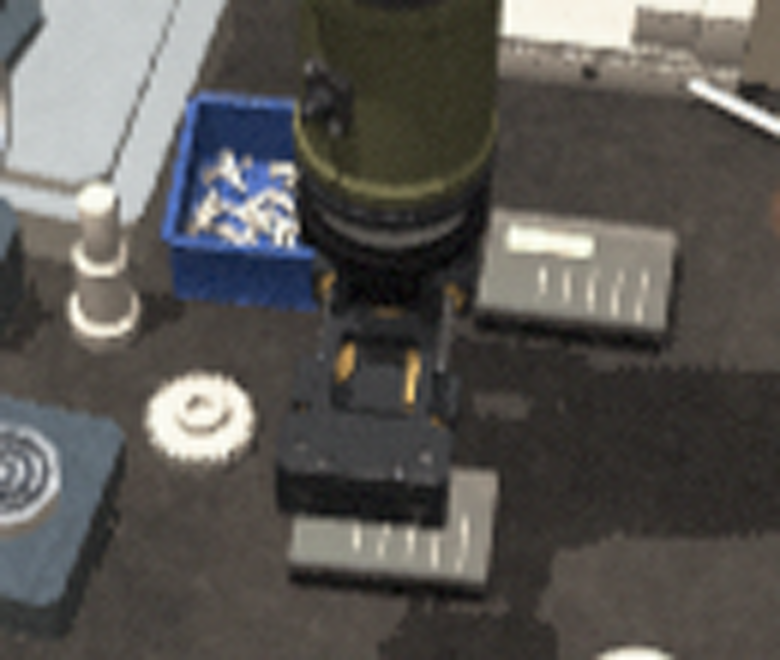

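```bash
python3 -c "
from plan import *
for n in ('side','top'):
    d=r.snapshot(n); p,q,s=cur()
    pts=[p+q.apply(v) for v in ([0,0,0],[0,.044*s['opening'],0],[0,-.044*s['opening'],0],[0,0,-.064],[.037,.093,-.064],[-.037,.093,-.064],[-.037,-.093,-.064],[.037,-.093,-.064])]
    u=proj(d,pts); c=u[0].astype(int); x0,y0=c[0]-38,c[1]-38; sc=8
    im=cv2.resize(d['frame'][y0:y0+75,x0:x0+90],None,fx=sc,fy=sc,interpolation=cv2.INTER_CUBIC); im=cv2.convertScaleAbs(im,alpha=1.8,beta=20)
    for i,k in enumerate(u): cv2.circle(im,tuple(int(v) for v in (k-[x0,y0]+.5)*sc),4,(0,0,255) if i<3 else (255,0,255),1)
    cv2.imwrite('pics/f4%s.png'%n,im); print(s['opening'],u.round(1).tolist())
"
```

```text
0.25485897411803254 [[301.8, 123.1], [301.3, 126.5], [302.3, 119.8], [302.6, 108.2], [313.1, 139.6], [283.5, 136.4], [292.9, 79.2], [320.4, 82.0]]
0.20765332518460441 [[358.4, 200.1], [355.2, 200.5], [361.5, 199.7], [361.8, 195.7], [330.0, 213.2], [326.2, 186.8], [393.3, 178.5], [397.7, 204.8]]
```

View pics/f4side.png

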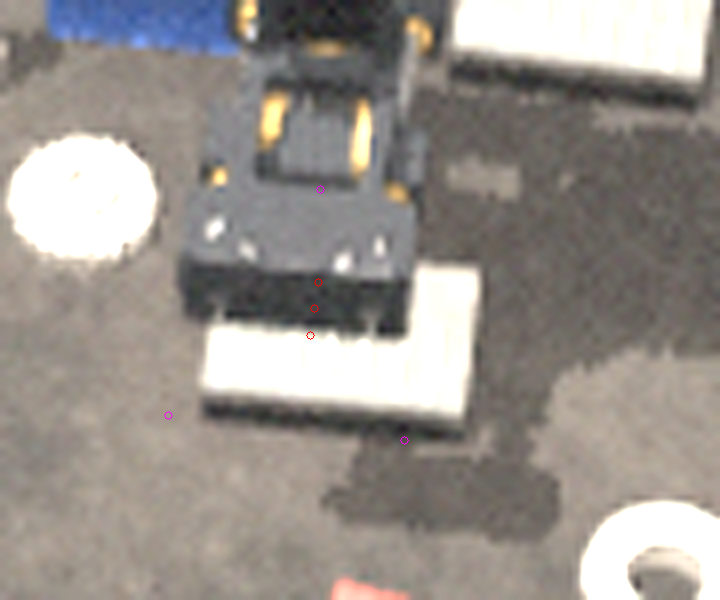

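View pics/f4top.png

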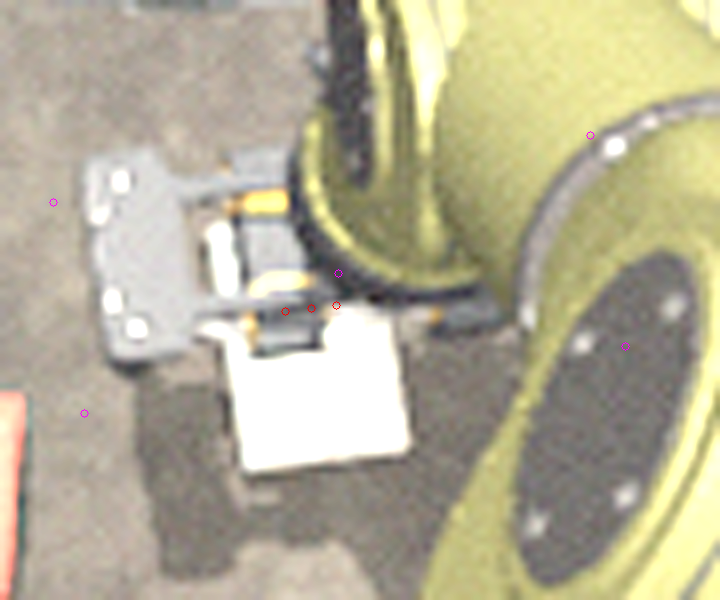

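Request:
move_arm:
  turn:
    - [0,0,0]
    - [0,0,0]
    - [0,0,0]
    - [0,0,0]
    - [0,0,0]
    - [0,0,0]
  dp:
    - [0,0,-0.8]
    - [0,0,-0.8]
    - [0,0,-0.8]
    - [0,0,-0.8]
    - [0,0,0]
    - [0,0,0]
  jaw: [1,1,1,-1,-1,-1]

```text
clock: 6.22
tool_pos: [0.5432, -0.2345, 0.1068]
eef_rot: [-0.069, 0.998, -0.0, 0.001]
contact_force: [-0.3, 0.5, -0.5]
opening: 0.208
```

```bash
cat > fv.py <<'E'
from plan import *
import sys
for n in ('side','top'):
    d=r.snapshot(n); p,q,s=cur()
    pts=[p+q.apply(v) for v in ([0,0,0],[0,.044*s['opening'],0],[0,-.044*s['opening'],0],[0,0,-.064])]
    u=proj(d,pts); c=u[0].astype(int); x0,y0=max(0,c[0]-48),max(0,c[1]-40); sc=8
    im=cv2.resize(d['frame'][y0:y0+75,x0:x0+98],None,fx=sc,fy=sc,interpolation=cv2.INTER_CUBIC); im=cv2.convertScaleAbs(im,alpha=1.8,beta=20)
    for i,k in enumerate(u): cv2.circle(im,tuple(int(v) for v in (k-[x0,y0]+.5)*sc),4,(0,0,255) if i<3 else (255,0,255),1)
    cv2.imwrite(f'pics/{sys.argv[1]}{n}.png',im); print(s['opening'],s['tool_pos'],u.round(1).tolist(),x0,y0)
E
python3 fv.py f5
```

```text
0.2546389603152784 [ 0.54228794 -0.23429015  0.10573556] [[303.4, 105.1], [302.8, 108.6], [303.9, 101.6], [304.1, 88.2]] 255 65
0.2987378038574171 [ 0.54182884 -0.23407218  0.10512718] [[362.5, 195.4], [357.7, 196.0], [367.3, 194.8], [366.3, 190.5]] 314 155
```

View pics/f5side.png

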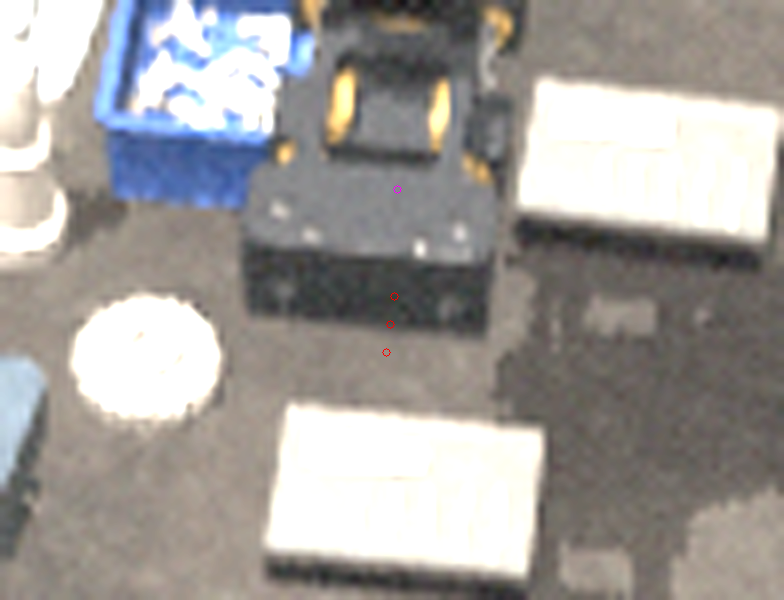

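View pics/f5top.png

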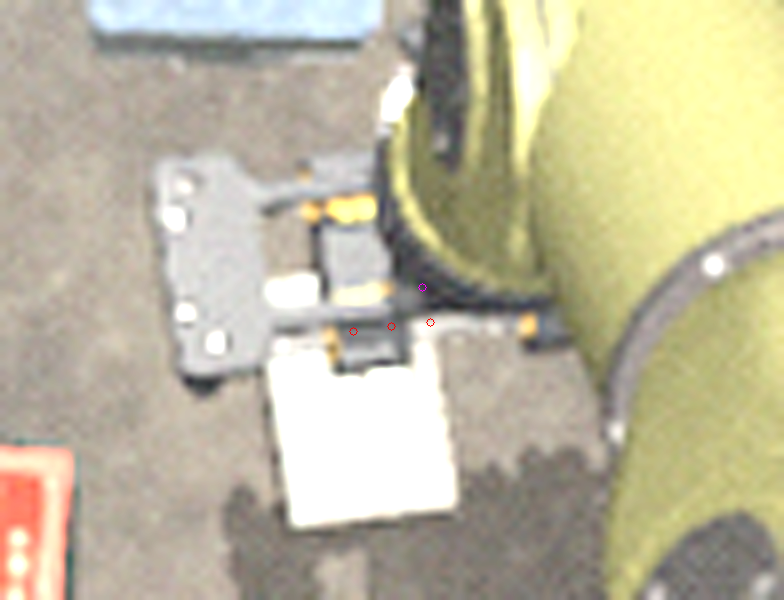

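```bash
python3 -c "
from h import *
import pickle
from scipy.optimize import least_squares
t,s=pickle.load(open('d0.pkl','rb'))
for a,b in (((333.5,174.5),(285.1,95.1)),((336.6,201.4),(316.4,97.3)),((333.5,174.5),(285.1,103.3)),((336.6,201.4),(315.4,105.8))):
    q=least_squares(lambda p:np.r_[(proj(t,p)-a).ravel(),(proj(s,p)-b).ravel()],[.5,-.1,.1]); print(q.x.round(4),q.fun.round(2))
    R_=R.from_quat([-.069,.998,0,.001]); print('tool',(R_.inv().apply(q.x-[.542,-.234,.1055])).round(3))
"
```

```text
[ 0.5644 -0.1418  0.2445] [-0.01  0.24 -0.2  -0.08]
tool [-0.035  0.088 -0.139]
[ 0.4961 -0.1482  0.2513] [-0.02  0.24 -0.2  -0.08]
tool [ 0.033  0.091 -0.146]
[ 0.5683 -0.1448  0.2133] [-0.05  1.67 -1.4  -0.53]
tool [-0.039  0.085 -0.108]
[ 0.4994 -0.1514  0.2188] [-0.11  1.35 -1.13 -0.46]
tool [ 0.031  0.088 -0.113]
```

Request:
move_arm:
  turn:
    - [0,0,0]
    - [0,0,0]
    - [0,0,0]
    - [0,0,0]
    - [0,0,0]
    - [0,0,0]
    - [0,0,0]
    - [0,0,0]
    - [0,0,0]
    - [0,0,0]
  dp:
    - [0,0,0]
    - [0,0,0]
    - [0,0,0]
    - [0,0,0]
    - [0,0,0]
    - [0,0,0.4]
    - [0,0,0.9]
    - [0,0,0.9]
    - [0,0,0.7]
    - [0,0,0.4]
  jaw: [-1,-1,-1,-1,-1,-1,-1,-1,-1,-1]

```text
clock: 7.15
tool_pos: [0.5412, -0.2337, 0.0209]
eef_rot: [-0.069, 0.998, 0.001, -0.002]
contact_force: [0.4, -0.6, -0.0]
opening: 0.999
```

```bash
python3 -c "
from plan import *
delta(table(A,.008,.004))"
```

```text
t7.15 pos [ 0.5412 -0.2337  0.0209] F [ 0.4 -0.6 -0. ] open 0.999
 turn units [ 0.0002 -0.0005 -0.    ] deg [ 0.09 -0.17 -0.  ]
 dp units cur frame [-0.038  0.033  0.675]  after turn [-0.036  0.034  0.675]
```

Request:
move_arm:
  turn:
    - [0,0,0]
    - [0,0,0]
    - [0,0,0]
    - [0,0,0]
    - [0,0,0]
    - [0,0,0]
    - [0,0,0]
    - [0,0,0]
  dp:
    - [0,0,0.3]
    - [0,0,0.3]
    - [0,0,0.1]
    - [0,0,0]
    - [0,0,0]
    - [0,0,0]
    - [0,0,0]
    - [0,0,0]
  jaw: [-1,-1,-1,1,1,1,1,1]

```text
clock: 7.82
tool_pos: [0.543, -0.2343, 0.0065]
eef_rot: [-0.069, 0.998, -0.0, 0.0]
contact_force: [1.2, -0.7, -0.6]
opening: 0.645
```

Request:
move_arm:
  turn:
    - [0,0,0]
    - [0,0,0]
  dp:
    - [0,0,0]
    - [0,0,0]
  jaw: [1,1]

```text
clock: 7.98
tool_pos: [0.5427, -0.2342, 0.0062]
eef_rot: [-0.069, 0.998, -0.0, 0.0]
contact_force: [0.2, 0.2, -1.5]
opening: 0.495
```

Request:
move_arm:
  turn:
    - [0,0,0]
    - [0,0,0]
  dp:
    - [0,0,0]
    - [0,0,0]
  jaw: [1,1]

```text
clock: 8.15
tool_pos: [0.5427, -0.2342, 0.006]
eef_rot: [-0.069, 0.998, 0.0, 0.0]
contact_force: [0.2, 0.5, -0.2]
opening: 0.346
```

Request:
move_arm:
  turn:
    - [0,0,0]
    - [0,0,0]
    - [0,0,0]
  dp:
    - [0,0,0.1]
    - [0,0,0]
    - [0,0,0]
  jaw: [0.4,0.4,0.4]

```text
clock: 8.4
tool_pos: [0.5425, -0.2341, 0.0032]
eef_rot: [-0.069, 0.998, 0.0, -0.0]
contact_force: [0.4, -0.4, -0.9]
opening: 0.304
```

```bash
python3 fv.py f6
```

```text
0.30017409654482186 [ 0.54254289 -0.23411435  0.00334162] [[302.1, 128.8], [301.6, 132.7], [302.7, 124.9], [302.8, 114.4]] 254 88
0.30500393362402634 [ 0.54259707 -0.23412465  0.00341093] [[357.0, 202.0], [352.4, 202.6], [361.6, 201.4], [360.4, 197.8]] 309 162
```

View pics/f6side.png

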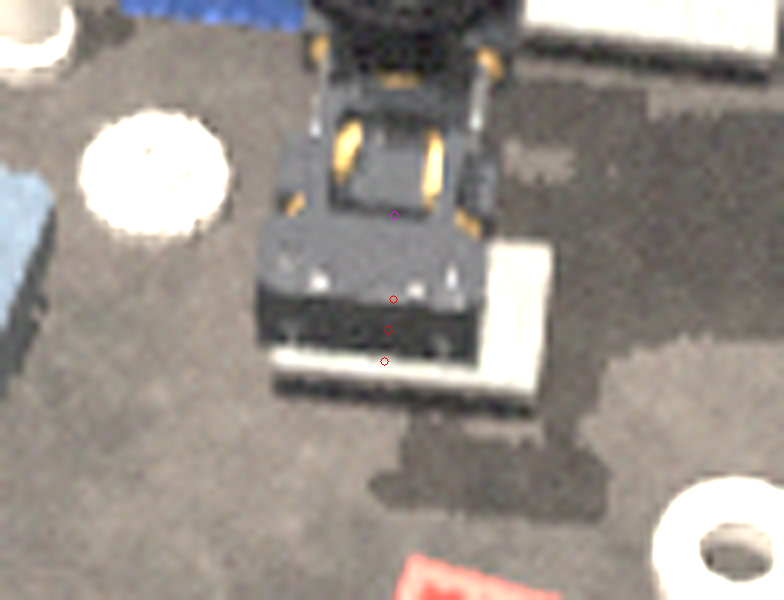

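View pics/f6top.png

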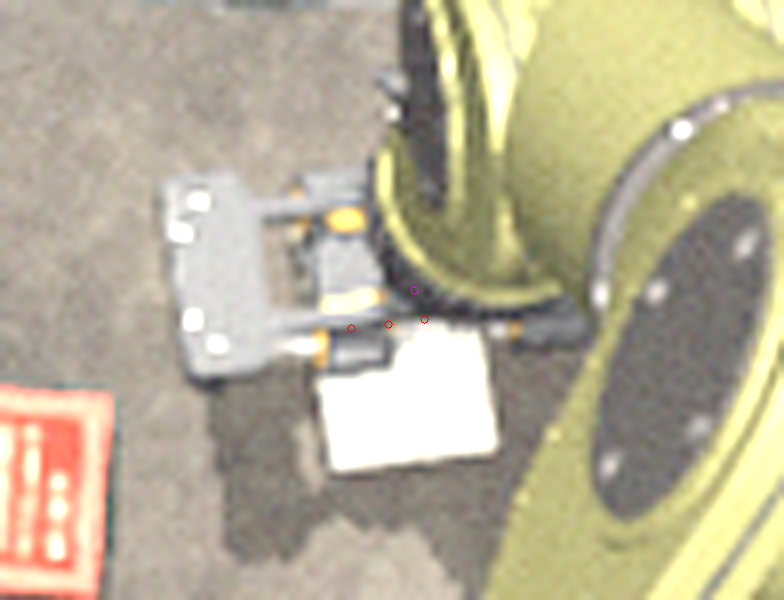

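Request:
move_arm:
  turn:
    - [0,0,0]
    - [0,0,0]
    - [0,0,0]
  dp:
    - [0,0,0.08]
    - [0,0,0.08]
    - [0,0,0]
  jaw: [0.4,0.4,0.4]

```text
clock: 8.75
tool_pos: [0.5423, -0.2341, -0.0009]
eef_rot: [-0.069, 0.998, 0.0, -0.0]
contact_force: [-0.0, 0.4, 0.7]
opening: 0.3
```

```bash
python3 -c "
from plan import *
delta(table(A,.008,.004)); print(cur()[2])"
```

```text
t8.75 pos [ 0.5423 -0.2341 -0.0009] F [-0.   0.4  0.7] open 0.3
 turn units [ 0.     -0.0001 -0.    ] deg [ 0.02 -0.03 -0.01]
 dp units cur frame [ 0.009  0.057 -0.198]  after turn [ 0.009  0.057 -0.198]
{'clock': 8.75, 'q': array([ 0.49028085,  0.94796601, -0.28270064,  1.7928788 ,  0.51769013,
        0.47552919,  1.56203734]), 'qd': array([ 0.00033623, -0.00394532, -0.00110465, -0.00023701, -0.00191907,
        0.0059579 ,  0.00311524]), 'joint_torque': array([-3.59048357e-02, -5.54937136e+01, -2.83341385e+00, -7.93058842e+00,
        2.80859432e-02,  2.39902223e-02, -1.24814204e-02]), 'tool_pos': array([ 0.54234819, -0.23408173, -0.00093986]), 'eef_rot': array([-6.87729079e-02,  9.97632285e-01,  1.33997091e-04, -3.06112693e-04]), 'contact_force': array([-0.0228251 ,  0.37478834,  0.65349416]), 'moment': array([ 0.03397691,  0.04173884, -0.03586774]), 'opening': 0.2998562918515385}
```

Request:
move_arm:
  turn:
    - [0,0,0]
    - [0,0,0]
    - [0,0,0]
  dp:
    - [0,0,0.08]
    - [0,0,0.08]
    - [0,0,0]
  jaw: [0.4,0.4,0.4]

```text
clock: 9.0
tool_pos: [0.5424, -0.2341, -0.0049]
eef_rot: [-0.069, 0.998, 0.0, -0.0]
contact_force: [0.2, 0.5, -0.8]
opening: 0.299
```

Request:
move_arm:
  turn:
    - [0,0,0]
    - [0,0,0]
    - [0,0,0]
  dp:
    - [0,0,0.08]
    - [0,0,0.08]
    - [0,0,0]
  jaw: [0.4,0.4,0.4]

```text
clock: 9.25
tool_pos: [0.5424, -0.2341, -0.0089]
eef_rot: [-0.069, 0.998, 0.0, -0.0]
contact_force: [1.0, -0.1, -0.4]
opening: 0.304
```

Request:
move_arm:
  turn:
    - [0,0,0]
    - [0,0,0]
    - [0,0,0]
  dp:
    - [0,0,0.08]
    - [0,0,0.08]
    - [0,0,0]
  jaw: [0.4,0.4,0.4]

```text
clock: 9.5
tool_pos: [0.5424, -0.2341, -0.0129]
eef_rot: [-0.069, 0.998, 0.0, -0.0]
contact_force: [-0.1, 0.7, -0.3]
opening: 0.302
```

```bash
python3 fv.py f7; python3 -c "
from plan import *
for n in ('side','top'):
    d=r.snapshot(n); cv2.imwrite(f'pics/{n}7.png',d['frame'])"
```

```text
0.3020951941834091 [ 0.54242435 -0.23407911 -0.01278414] [[302.0, 132.2], [301.4, 136.1], [302.5, 128.3], [302.7, 118.2]] 253 92
0.2996868499819349 [ 0.54258358 -0.23410538 -0.01261282] [[356.2, 203.0], [351.8, 203.6], [360.7, 202.5], [359.5, 198.9]] 308 163
```

View pics/f7side.png

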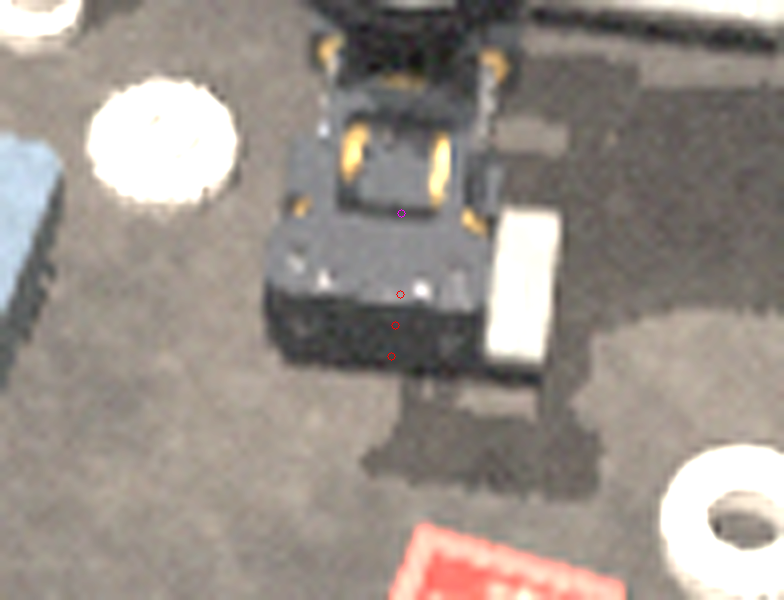

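View pics/side7.png

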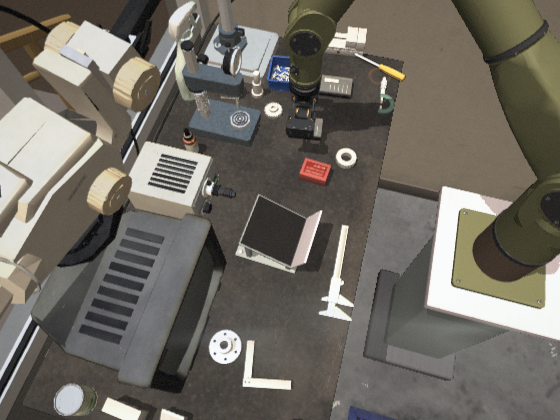

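Request:
move_arm:
  turn:
    - [0,0,0]
    - [0,0,0]
    - [0,0,0]
  dp:
    - [0,0,0.08]
    - [0,0,0.08]
    - [0,0,0]
  jaw: [0.4,0.4,0.4]

```text
clock: 9.95
tool_pos: [0.5429, -0.2343, -0.0152]
eef_rot: [-0.069, 0.998, -0.0, 0.0]
contact_force: [-2.7, 1.2, 12.1]
opening: 0.296
```

Request:
move_arm:
  turn:
    - [0,0,0]
    - [0,0,0]
    - [0,0,0]
  dp:
    - [0,0,0.08]
    - [0,0,0.08]
    - [0,0,0]
  jaw: [0.4,0.4,0.4]

```text
clock: 10.2
tool_pos: [0.543, -0.2343, -0.0154]
eef_rot: [-0.069, 0.998, -0.001, 0.001]
contact_force: [-10.0, 2.5, 44.4]
opening: 0.303
```

```bash
python3 -c "
from plan import *
s=cur()[2]; print(s['contact_force'],s['moment'],s['tool_pos'])"
```

```text
[-10.03254534   2.46225103  44.35824183] [ 0.95510376  2.18233778 -0.02598093] [ 0.54300101 -0.23434105 -0.01537748]
```

Request:
move_arm:
  turn:
    - [0,0,0]
    - [0,0,0]
  dp:
    - [0,0,-0.2]
    - [0,0,0]
  jaw: [0.4,0.4]

```text
clock: 10.37
tool_pos: [0.5436, -0.2345, -0.0139]
eef_rot: [-0.069, 0.998, -0.001, 0.001]
contact_force: [0.8, -0.1, 0.5]
opening: 0.302
```

```bash
python3 -c "
from plan import *
s=cur()[2]; print(s['contact_force'],s['moment'],s['tool_pos'])"
```

```text
[ 0.76236689 -0.06822782  0.4783836 ] [ 0.03099732 -0.01142472 -0.00244761] [ 0.54360708 -0.23445864 -0.013874  ]
```

Request:
move_arm:
  turn:
    - [0,0,0]
    - [0,0,0]
    - [0,0,0]
    - [0,0,0]
    - [0,0,0]
    - [0,0,0]
    - [0,0,0]
    - [0,0,0]
    - [0,0,0]
    - [0,0,0]
  dp:
    - [0,0,-0.2]
    - [0,0,0]
    - [0,0,0]
    - [0,0,0]
    - [0,0,0]
    - [0,0,0]
    - [0,0,0]
    - [0,0,0]
    - [0,0,0]
    - [0,0,0]
  jaw: [-1,-1,-1,-1,-1,-1,-1,-1,-1,-1]

```text
clock: 11.2
tool_pos: [0.5426, -0.2341, -0.0106]
eef_rot: [-0.069, 0.998, 0.0, -0.0]
contact_force: [-0.6, -0.2, 0.4]
opening: 0.995
```

Request:
move_arm:
  turn:
    - [0,0,0]
    - [0,0,0]
    - [0,0,0]
    - [0,0,0]
    - [0,0,0]
  dp:
    - [0,0,0.15]
    - [0,0,0.15]
    - [0,0,0.12]
    - [0,0,0]
    - [0,0,0]
  jaw: [-1,-1,-1,-1,-1]

```text
clock: 11.62
tool_pos: [0.5424, -0.234, -0.0214]
eef_rot: [-0.069, 0.998, 0.0, -0.0]
contact_force: [-0.2, -1.1, 0.1]
opening: 0.998
```

Request:
move_arm:
  turn:
    - [0,0,0]
    - [0,0,0]
    - [0,0,0]
    - [0,0,0]
    - [0,0,0]
    - [0,0,0]
    - [0,0,0]
    - [0,0,0]
    - [0,0,0]
    - [0,0,0]
  dp:
    - [0,0,0.12]
    - [0,0,0.12]
    - [0,0,0.12]
    - [0,0,0]
    - [0,0,0]
    - [0,0,0]
    - [0,0,0]
    - [0,0,0]
    - [0,0,0]
    - [0,0,0]
  jaw: [-1,-1,-1,1,1,1,1,1,1,1]

```text
clock: 12.45
tool_pos: [0.5428, -0.234, -0.0299]
eef_rot: [-0.069, 0.998, 0.0, 0.0]
contact_force: [0.1, 0.1, 0.5]
opening: 0.674
```

```bash
python3 -c "
from plan import *
s=cur()[2]; print(s['contact_force'],s['moment'],s['tool_pos'],s['opening'])"
```

```text
[0.11237663 0.10993755 0.53425312] [0.10694308 0.04205769 0.01837118] [ 0.54276913 -0.23401992 -0.02989589] 0.6742737325510585
```

```bash
cat >> plan.py <<'E'
D=.0365
def shelfT(x,y,z): # true tip -> reported, tool-offset hypothesis
    return shelf(x,y,z-D)
E
python3 -c "
from plan import *
p,q=shelfT(.08,0,.12); print(p, np.array(p)-cur()[0]); delta((p,q))"
```

```text
[0.50318223 0.10141508 0.14948616] [-0.0395869   0.335435    0.17938205]
t12.45 pos [ 0.5428 -0.234  -0.0299] F [0.1 0.1 0.5] open 0.674
 turn units [ 0.0063 -0.0692  0.0282] deg [  2.26 -24.92  10.16]
 dp units cur frame [-0.275 13.509 -7.173]  after turn [-1.081 13.338 -7.413]
```

Request:
move_arm:
  turn:
    - [0,0,0]
    - [0,0,0]
    - [0,0,0]
    - [0,0,0]
    - [0,0,0]
    - [0,0,0]
    - [0,0,0]
    - [0,0,0]
    - [0,0,0]
    - [0,0,0]
  dp:
    - [0,0,-0.2]
    - [0,0,-0.6]
    - [0,0,-0.9]
    - [0,0,-0.9]
    - [0,0,-0.9]
    - [0,0,-0.9]
    - [0,0,-0.9]
    - [0,0,-0.9]
    - [0,0,-0.6]
    - [0,0,-0.4]
  jaw: [1,1,1,1,1,1,1,1,1,1]

```text
clock: 13.28
tool_pos: [0.5431, -0.2345, 0.1521]
eef_rot: [-0.069, 0.998, -0.001, 0.001]
contact_force: [0.5, -0.7, -0.9]
opening: 0.679
```

Request:
move_arm:
  turn:
    - [0,0,0]
    - [0,0,0]
    - [0,0,0]
    - [0,0,0]
    - [0,0,0]
    - [0,0,0]
    - [0,0,0]
    - [0,0,0]
    - [0,0,0]
    - [0,0,0]
  dp:
    - [0,0.5,0]
    - [0,1,0]
    - [0,1,0]
    - [0,1,0]
    - [0,1,0]
    - [0,1,0]
    - [0,1,0]
    - [0,1,0]
    - [0,1,0]
    - [0,1,0]
  jaw: [1,1,1,1,1,1,1,1,1,1]

```text
clock: 14.12
tool_pos: [0.5082, 0.0031, 0.149]
eef_rot: [-0.069, 0.998, 0.0, -0.001]
contact_force: [-0.5, 0.1, -1.3]
opening: 0.679
```

Request:
move_arm:
  turn:
    - [0,0,0]
    - [0,0,0]
    - [0,0,0]
    - [0,0,0]
    - [0,-0.0138,0.0056]
    - [0,-0.0138,0.0056]
    - [0,-0.0138,0.0056]
    - [0,-0.0138,0.0056]
    - [0,-0.0138,0.0056]
    - [0,0,0]
  dp:
    - [0,1,0]
    - [0,1,0]
    - [0,1,0]
    - [0,0.8,0]
    - [0,0,0]
    - [0,0,0]
    - [0,0,0]
    - [0,0,0]
    - [0,0,0]
    - [0,0,0]
  jaw: [1,1,1,1,1,1,1,1,1,1]

```text
clock: 14.95
tool_pos: [0.4799, 0.0876, 0.1433]
eef_rot: [-0.012, 0.993, -0.003, 0.118]
contact_force: [-1.0, -0.0, -1.3]
opening: 0.684
```

```bash
python3 -c "
from plan import *
delta(shelfT(.08,0,.12)); inshelf()
for n in ('side','top'):
    d=r.snapshot(n); cv2.imwrite(f'pics/{n}8.png',d['frame']); import pickle; pickle.dump(d,open(f'd8{n}.pkl','wb'))
    u=proj(d,cur()[0])[0].astype(int); print(u)
    crop(d,f'c8{n}.png',max(0,u[0]-50),max(0,u[1]-40),u[0]+45,u[1]+35,8)"
```

```text
t14.95 pos [0.4799 0.0876 0.1433] F [-1.  -0.  -1.3] open 0.684
 turn units [ 0.0022 -0.0319  0.0105] deg [  0.79 -11.47   3.77]
 dp units cur frame [-0.976  0.526 -0.023]  after turn [-0.926  0.59   0.16 ]
shelf xyz mm [ 56.9 -14.7  87.5] rot err deg [-0.79 11.47 -3.77] F shelf [-1.5 -0.1 -0.7] t 14.95 open 0.684
[293 215]
[242 213]
```

View pics/c8side.png

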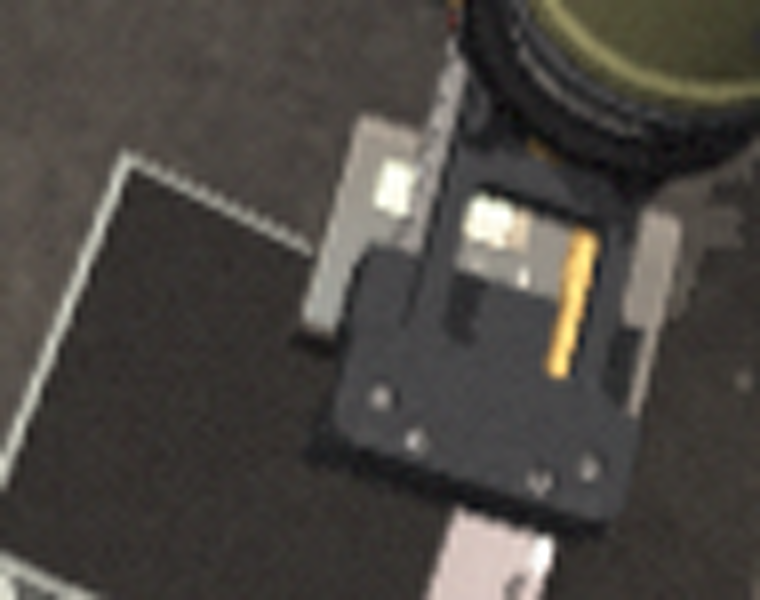

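View pics/c8top.png

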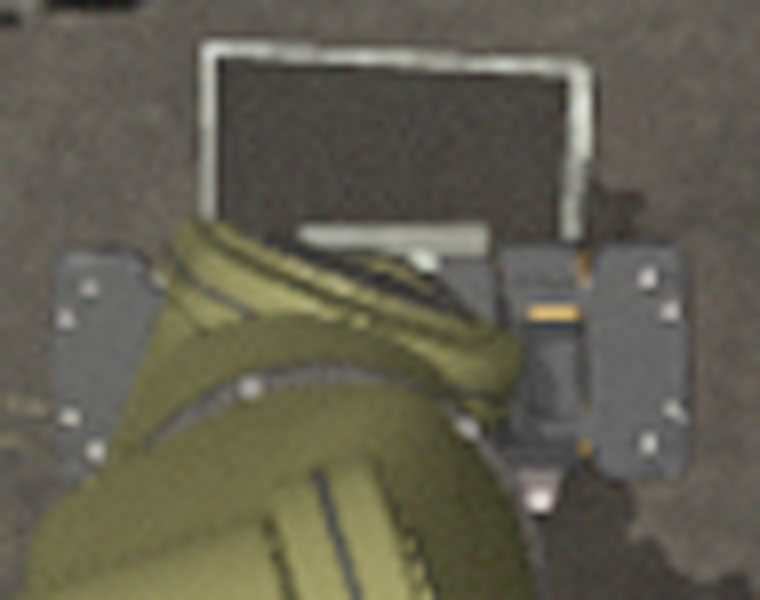

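Request:
move_arm:
  turn:
    - [0,-0.0055,0.0018]
    - [0,-0.0055,0.0018]
    - [0,-0.0055,0.0018]
    - [0,-0.0055,0.0018]
    - [0,-0.0055,0.0018]
    - [0,-0.0055,0.0018]
    - [0,0,0]
    - [0,0,0]
  dp:
    - [-0.15,0.09,0]
    - [-0.15,0.1,0]
    - [-0.15,0.1,0]
    - [-0.15,0.1,0]
    - [-0.15,0.1,0]
    - [-0.15,0.1,0]
    - [0,0,0]
    - [0,0,0]
  jaw: [1,1,1,1,1,1,1,1]

```text
clock: 15.72
tool_pos: [0.4857, 0.0893, 0.1438]
eef_rot: [0.01, 0.986, -0.008, 0.165]
contact_force: [-0.5, -0.5, -1.5]
opening: 0.682
```

```bash
python3 -c "
from plan import *
delta(shelfT(.08,0,.12)); inshelf(); print(cur()[2]['q'])"
```

```text
t15.72 pos [0.4857 0.0893 0.1438] F [-0.5 -0.5 -1.5] open 0.682
 turn units [-0.0006 -0.0165  0.0037] deg [-0.2  -5.94  1.33]
 dp units cur frame [-0.728  0.497  0.006]  after turn [-0.711  0.514  0.082]
shelf xyz mm [ 62.2 -12.8  85.5] rot err deg [ 0.2   5.94 -1.33] F shelf [-1.  -0.5 -1.1] t 15.72 open 0.682
[-0.24183158  0.56253846 -0.20681731  2.34998143  1.81992294  0.26290435
 -0.6396686 ]
```

Request:
move_arm:
  turn:
    - [0,-0.0035,0.0008]
    - [0,-0.0035,0.0008]
    - [0,-0.0035,0.0008]
    - [0,-0.003,0.0008]
    - [0,-0.003,0.0006]
    - [0,0,0]
  dp:
    - [-0.12,0.09,0]
    - [-0.12,0.08,0]
    - [-0.12,0.08,0]
    - [-0.12,0.08,0]
    - [-0.12,0.08,0]
    - [-0.12,0.08,0]
  jaw: [1,1,1,1,1,1]

```text
clock: 16.22
tool_pos: [0.5023, 0.0998, 0.1501]
eef_rot: [0.022, 0.976, -0.008, 0.216]
contact_force: [-1.6, -0.9, -1.4]
opening: 0.672
```

```bash
python3 -c "
from plan import *
delta(shelfT(.08,0,.12)); inshelf(); print(cur()[2]['q'])"
```

```text
t16.22 pos [0.5023 0.0998 0.1501] F [-1.6 -0.9 -1.4] open 0.672
 turn units [-0.0012 -0.0001  0.    ] deg [-0.42 -0.04  0.01]
 dp units cur frame [-0.021  0.068  0.035]  after turn [-0.021  0.067  0.036]
shelf xyz mm [79.5 -1.7 84.4] rot err deg [ 0.42  0.04 -0.01] F shelf [-2.  -1.  -0.6] t 16.22 open 0.672
[-0.18188761  0.5867415  -0.38134707  2.39026368  1.99475218  0.46368556
 -0.88947337]
```

Now look at the held box over the shelf to settle which way the 36 mm offset runs.

```bash
cat > look.py <<'E'
from plan import *
import sys
def grid(d,n,x0,y0,w,h,sc):
    x0,y0=max(0,x0),max(0,y0)
    im=cv2.resize(d["frame"][y0:y0+h,x0:x0+w],None,fx=sc,fy=sc,interpolation=cv2.INTER_CUBIC); im=cv2.convertScaleAbs(im,alpha=1.5,beta=10)
    for i in range(0,w,5): cv2.putText(im,str(x0+i),(int(i*sc),10),0,.3,(0,255,255)); cv2.line(im,(int((i+.5)*sc),0),(int((i+.5)*sc),6),(0,255,255),1)
    for i in range(0,h,5): cv2.putText(im,str(y0+i),(0,int((i+.7)*sc)),0,.3,(0,255,255)); 
    cv2.imwrite("pics/"+n,im); print(n,x0,y0,sc)
n=sys.argv[1]
d=r.snapshot("side"); grid(d,n+"s.png",235,170,98,75,8)
d=r.snapshot("top"); grid(d,n+"t.png",195,160,98,75,8)
E
python3 look.py L1
```

```text
L1s.png 235 170 8
L1t.png 195 160 8
```

View pics/L1s.png

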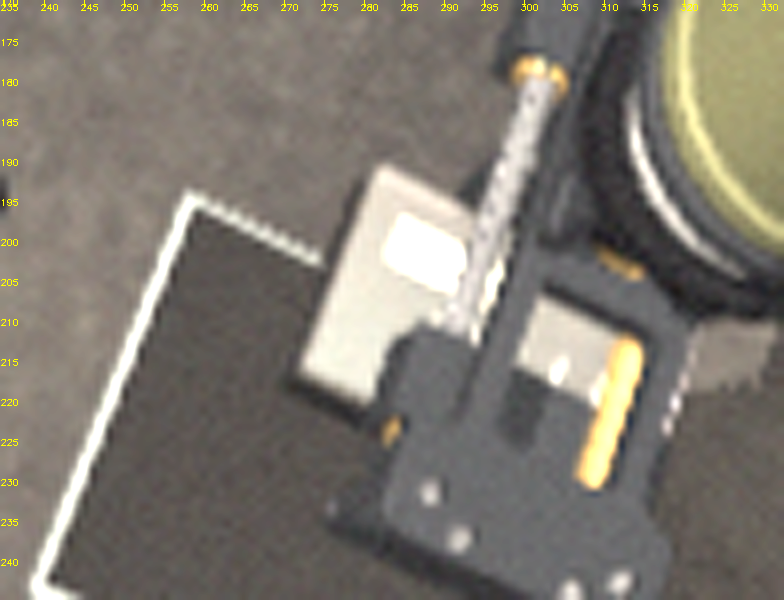

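View pics/L1t.png

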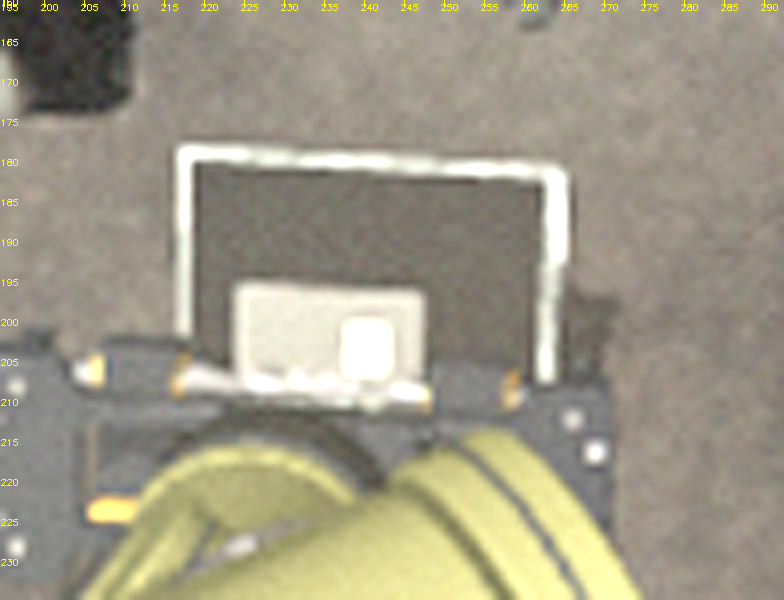

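```bash
python3 -c "
from plan import *
import pickle
from scipy.optimize import least_squares
t,s=pickle.load(open('d0.pkl','rb'))
p,q,_=cur()
for a,b in (((223.9,194.9),(272,216.4)),((247.5,195.75),(282.25,190.1))):
    o=least_squares(lambda p:np.r_[(proj(t,p)-a).ravel(),(proj(s,p)-b).ravel()],[.5,.1,.1]); print(o.x.round(4),o.fun.round(2),'shelf',(RS.inv().apply(o.x-S)*1000).round(1),'tool',(q.inv().apply(o.x-p)*1000).round(1))
"
```

```text
[0.5165 0.1299 0.2098] [-0.04  0.52 -0.38 -0.16] shelf [116.4  29.  133.1] tool [-35.3  29.4 -48.7]
[0.5129 0.0703 0.2146] [-0.08  0.98 -0.74 -0.3 ] shelf [117.5 -30.7 137.9] tool [-36.3 -30.3 -53.1]
```

Request:
move_arm:
  turn:
    - [0,0,0]
    - [0,0,0]
    - [0,0,0]
    - [0,0,0]
    - [0,0,0]
    - [0,0,0]
    - [0,0,0]
    - [0,0,0]
  dp:
    - [0.1,0.07,0.3]
    - [0.18,0,0.6]
    - [0.18,0,0.7]
    - [0,0,0.7]
    - [0,0,0.7]
    - [0,0,0.7]
    - [0,0,0.4]
    - [0,0,0]
  jaw: [1,1,1,1,1,1,1,1]

```text
clock: 16.98
tool_pos: [0.5369, 0.0999, 0.0515]
eef_rot: [0.022, 0.976, -0.008, 0.217]
contact_force: [-0.6, 0.3, -1.2]
opening: 0.678
```

```bash
python3 -c "
from plan import *
inshelf()"
```

```text
shelf xyz mm [ 69.2  -0.1 -19.5] rot err deg [ 0.42 -0.05  0.04] F shelf [-1.1  0.2 -0.9] t 16.98 open 0.678
```

Request:
move_arm:
  turn:
    - [0,0,0]
    - [0,0,0]
    - [0,0,0]
  dp:
    - [0,0,0.2]
    - [0,0,0.12]
    - [0,0,0]
  jaw: [1,1,1]

```text
clock: 17.23
tool_pos: [0.5401, 0.1009, 0.0464]
eef_rot: [0.021, 0.976, -0.007, 0.218]
contact_force: [0.4, -0.3, -1.9]
opening: 0.68
```

Request:
move_arm:
  turn:
    - [0,0,0]
    - [0,0,0]
  dp:
    - [0,0,0.08]
    - [0,0,0]
  jaw: [1,1]

```text
clock: 17.4
tool_pos: [0.5409, 0.101, 0.0446]
eef_rot: [0.021, 0.976, -0.007, 0.218]
contact_force: [-0.4, -0.5, -0.5]
opening: 0.682
```

```bash
python3 -c "
from plan import *
inshelf()"
```

```text
shelf xyz mm [ 69.8   1.2 -27.4] rot err deg [ 0.24 -0.2  -0.02] F shelf [-0.5 -0.6 -0.3] t 17.4 open 0.682
```

Request:
move_arm:
  turn:
    - [0,0,0]
    - [0,0,0]
  dp:
    - [0,0,0.08]
    - [0,0,0]
  jaw: [1,1]

```text
clock: 17.57
tool_pos: [0.5418, 0.101, 0.0426]
eef_rot: [0.021, 0.976, -0.007, 0.218]
contact_force: [-0.5, 0.1, 0.2]
opening: 0.682
```

Request:
move_arm:
  turn:
    - [0,0,0]
    - [0,0,0]
  dp:
    - [0,0,0.05]
    - [0,0,0]
  jaw: [1,1]

```text
clock: 17.73
tool_pos: [0.5419, 0.101, 0.0425]
eef_rot: [0.021, 0.976, -0.007, 0.219]
contact_force: [-3.4, -0.9, 10.3]
opening: 0.673
```

```bash
python3 -c "
from plan import *
inshelf()"
```

```text
shelf xyz mm [ 69.9   1.2 -29.9] rot err deg [ 0.22 -0.25 -0.06] F shelf [ 1.3 -1.  10.7] t 17.73 open 0.673
```

Request:
move_arm:
  turn:
    - [0,0,0]
    - [0,0,0]
    - [0,0,0]
    - [0,0,0]
    - [0,0,0]
  dp:
    - [0,-0.03,-0.03]
    - [0.2,0,0]
    - [0.2,0,0]
    - [0.1,0,0]
    - [0,0,0]
  jaw: [1,1,1,1,1]

```text
clock: 18.15
tool_pos: [0.5318, 0.1009, 0.0377]
eef_rot: [0.021, 0.975, -0.007, 0.22]
contact_force: [0.7, -0.6, 8.6]
opening: 0.677
```

```bash
python3 -c "
from plan import *
inshelf()"
```

```text
shelf xyz mm [ 58.7   0.7 -29.8] rot err deg [ 0.23 -0.42 -0.  ] F shelf [ 4.3 -0.6  7.5] t 18.15 open 0.677
```

Request:
move_arm:
  turn:
    - [0,0,0]
    - [0,0,0]
    - [0,0,0]
  dp:
    - [0.06,0,-0.02]
    - [0.06,0,0]
    - [0,0,0]
  jaw: [1,1,1]

```text
clock: 18.4
tool_pos: [0.5269, 0.1008, 0.0355]
eef_rot: [0.021, 0.976, -0.007, 0.217]
contact_force: [-1.4, 1.0, 1.4]
opening: 0.68
```

```bash
python3 -c "
from plan import *
inshelf()"
```

```text
shelf xyz mm [ 53.3   0.4 -29.8] rot err deg [ 0.24 -0.12 -0.03] F shelf [-0.7  0.9  1.9] t 18.4 open 0.68
```

Request:
move_arm:
  turn:
    - [0,0,0]
    - [0,0,0]
  dp:
    - [0.04,0,0]
    - [0,0,0]
  jaw: [1,1]

```text
clock: 18.57
tool_pos: [0.5269, 0.1007, 0.0355]
eef_rot: [0.021, 0.976, -0.007, 0.218]
contact_force: [0.7, -1.2, 1.9]
opening: 0.679
```

```bash
python3 -c "
from plan import *
inshelf()"
```

```text
shelf xyz mm [ 53.4   0.3 -29.8] rot err deg [ 0.25 -0.22 -0.01] F shelf [ 1.4 -1.1  1.4] t 18.57 open 0.679
```

Request:
move_arm:
  turn:
    - [0,0,0]
    - [0,0,0]
  dp:
    - [0.04,0,0]
    - [0,0,0]
  jaw: [1,1]

```text
clock: 18.73
tool_pos: [0.527, 0.1007, 0.0356]
eef_rot: [0.021, 0.975, -0.007, 0.219]
contact_force: [1.7, -1.7, 4.1]
opening: 0.678
```

```bash
python3 -c "
from plan import *
inshelf()"
```

```text
shelf xyz mm [ 53.4   0.3 -29.8] rot err deg [ 0.27 -0.33  0.02] F shelf [ 3.4 -1.7  3. ] t 18.73 open 0.678
```

Request:
move_arm:
  turn:
    - [0,0,0]
    - [0,0,0]
  dp:
    - [0.06,0,0]
    - [0,0,0]
  jaw: [1,1]

```text
clock: 18.9
tool_pos: [0.5271, 0.1006, 0.0356]
eef_rot: [0.022, 0.975, -0.007, 0.221]
contact_force: [4.2, -1.8, 7.3]
opening: 0.678
```

```bash
python3 -c "
from plan import *
inshelf()"
```

```text
shelf xyz mm [ 53.5   0.3 -29.8] rot err deg [ 0.29 -0.52  0.05] F shelf [ 6.9 -1.7  4.9] t 18.9 open 0.678
```

Request:
move_arm:
  turn:
    - [0,0,0]
    - [0,0,0]
    - [0,0,0]
  dp:
    - [0.06,0,0]
    - [0,0,0]
    - [0,0,0]
  jaw: [1,1,1]

```text
clock: 19.15
tool_pos: [0.5272, 0.1007, 0.0357]
eef_rot: [0.022, 0.975, -0.007, 0.222]
contact_force: [6.0, -1.4, 8.7]
opening: 0.679
```

```bash
python3 -c "
from plan import *
inshelf()"
```

```text
shelf xyz mm [ 53.6   0.3 -29.8] rot err deg [ 0.3  -0.7   0.07] F shelf [ 9.1 -1.1  5.3] t 19.15 open 0.679
```

Request:
move_arm:
  turn:
    - [0,0,0]
    - [0,0,0]
    - [0,0,0]
    - [0,0,0]
    - [0,0,0]
    - [0,0,0]
    - [0,0,0]
    - [0,0,0]
  dp:
    - [0,0,0]
    - [-0.08,0,-0.02]
    - [0,0,0]
    - [0,0,0]
    - [0,0,0]
    - [0,0,0]
    - [0,0,0]
    - [0,0,0]
  jaw: [1,1,-1,-1,-1,-1,-1,-1]

```text
clock: 19.82
tool_pos: [0.5241, 0.1009, 0.0348]
eef_rot: [0.021, 0.976, -0.007, 0.217]
contact_force: [-0.3, -0.5, -0.3]
opening: 0.997
```

```bash
python3 -c "
from plan import *
inshelf()"
```

```text
shelf xyz mm [ 50.5   0.4 -29.3] rot err deg [ 0.24 -0.12 -0.03] F shelf [-0.4 -0.5 -0.2] t 19.82 open 0.997
```

Request:
move_arm:
  turn:
    - [0,0,0]
    - [0,0,0]
    - [0,0,0]
    - [0,0,0]
    - [0,0,0]
    - [0,0,0]
    - [0,0,0]
    - [0,0,0]
    - [0,0,0]
    - [0,0,0]
  dp:
    - [0,0,-0.2]
    - [0,0,-0.6]
    - [0,0,-0.9]
    - [0,0,-1]
    - [0,0,-1]
    - [0,0,-1]
    - [0,0,-1]
    - [0,0,-0.8]
    - [0,0,-0.3]
    - [0,0,0]
  jaw: [-1,-1,-1,-1,-1,-1,-1,-1,-1,-1]

```text
clock: 20.65
tool_pos: [0.452, 0.105, 0.1911]
eef_rot: [0.021, 0.975, -0.006, 0.219]
contact_force: [-0.2, 0.3, -0.1]
opening: 1.002
```

```bash
python3 -c "
from plan import *
inshelf(); delta(table(B,.008,.12)); print(cur()[2]['q'])"; python3 look.py L2
```

```text
shelf xyz mm [ 51.1   1.4 142.8] rot err deg [ 0.17 -0.36 -0.04] F shelf [-0.2  0.3  0. ] t 20.65 open 1.002
t20.65 pos [0.452  0.105  0.1911] F [-0.2  0.3 -0.1] open 1.002
 turn units [-0.0053  0.0703 -0.0212] deg [-1.89 25.31 -7.63]
 dp units cur frame [ -1.028 -19.944   3.699]  after turn [  0.216 -20.109   2.842]
[-0.24899663  0.45076037 -0.38284572  2.47392055  1.87266597  0.43407901
 -0.85899914]
L2s.png 235 170 8
L2t.png 195 160 8
```

View pics/L2s.png

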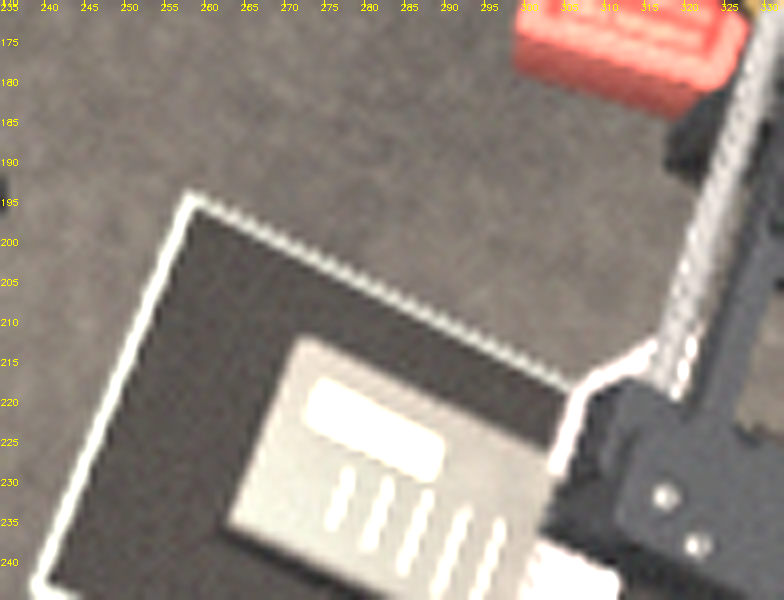

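View pics/L2t.png

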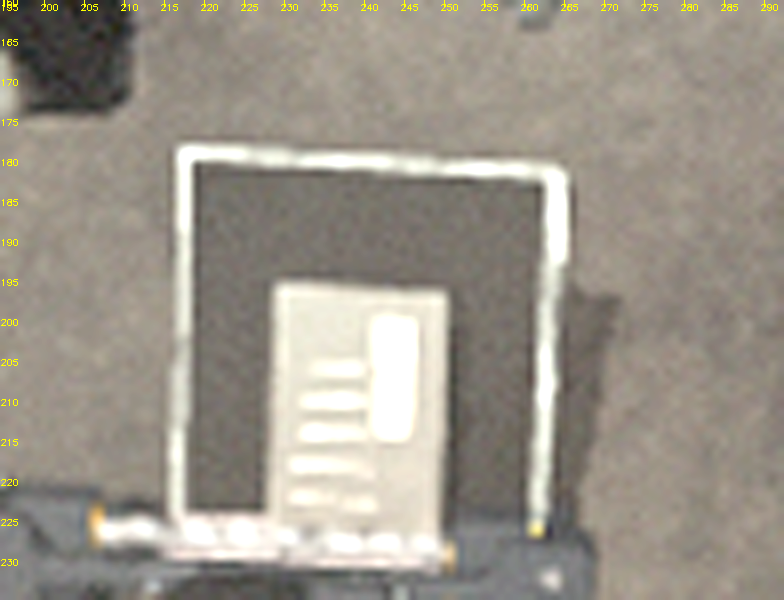

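Request:
move_arm:
  turn:
    - [0,0.003,-0.001]
    - [0,0.005,-0.0015]
    - [0,0.005,-0.0015]
    - [0,0.005,-0.0015]
    - [0,0.005,-0.0015]
    - [0,0.005,-0.0015]
    - [0,0.005,-0.0015]
    - [0,0.005,-0.0015]
    - [0,0.005,-0.0015]
    - [0,0.005,-0.0015]
  dp:
    - [0,-0.5,0]
    - [0,-0.9,0]
    - [0,-0.9,0]
    - [0,-0.9,0]
    - [0,-0.9,0]
    - [0,-0.9,0]
    - [0,-0.9,0]
    - [0,-0.9,0]
    - [0,-0.9,0]
    - [0,-0.9,0]
  jaw: [-1,-1,-1,-1,-1,-1,-1,-1,-1,-1]

```text
clock: 21.58
tool_pos: [0.4525, -0.0629, 0.189]
eef_rot: [-0.012, 0.994, -0.018, 0.104]
contact_force: [-0.4, -0.5, -0.1]
opening: 1.001
```

```bash
python3 -c "
from plan import *
delta(table(B,.008,.12)); print(cur()[2]['q'])"
```

```text
t21.58 pos [ 0.4525 -0.0629  0.189 ] F [-0.4 -0.5 -0.1] open 1.001
 turn units [-0.0073  0.0329 -0.0109] deg [-2.62 11.83 -3.94]
 dp units cur frame [ -0.66  -13.24    3.483]  after turn [ -0.387 -13.419   2.762]
[ 0.36834497  0.46200202 -0.51768057  2.26867675  0.84087679  0.36914893
  0.73746149]
```

Request:
move_arm:
  turn:
    - [-0.0007,0.0033,-0.0011]
    - [-0.0007,0.0033,-0.0011]
    - [-0.0007,0.0033,-0.0011]
    - [-0.0007,0.0033,-0.0011]
    - [-0.0007,0.0033,-0.0011]
    - [-0.0007,0.0033,-0.0011]
    - [-0.0007,0.0033,-0.0011]
    - [-0.0007,0.0033,-0.0011]
    - [-0.0007,0.0033,-0.0011]
    - [-0.0007,0.0033,-0.0011]
  dp:
    - [0,-1,0]
    - [0,-1,0]
    - [0,-1,0]
    - [0,-1,0]
    - [0,-1,0]
    - [0,-1,0]
    - [0,-1,0]
    - [0,-1,0]
    - [0,-1,0]
    - [0,-1,0]
  jaw: [-1,-1,-1,-1,-1,-1,-1,-1,-1,-1]

```text
clock: 22.42
tool_pos: [0.4651, -0.314, 0.1948]
eef_rot: [-0.045, 0.999, -0.001, 0.0]
contact_force: [1.2, 0.5, -0.1]
opening: 0.996
```

```bash
python3 -c "
from plan import *
delta(table(B,.008,-.03)); print(cur()[2]['q'])"
```

```text
t22.42 pos [ 0.4651 -0.314   0.1948] F [ 1.2  0.5 -0.1] open 0.996
 turn units [-0.0002  0.0001 -0.0005] deg [-0.06  0.03 -0.19]
 dp units cur frame [-0.823 -3.359  8.996]  after turn [-0.817 -3.371  8.992]
[ 0.94701427  0.70135266 -0.75612108  1.75273495  0.58763383  0.92682306
  1.60293539]
```

Request:
move_arm:
  turn:
    - [0,0,0]
    - [0,0,0]
    - [0,0,0]
    - [0,0,0]
    - [0,0,0]
    - [0,0,0]
    - [0,0,0]
    - [0,0,0]
    - [0,0,0]
  dp:
    - [-0.2,-0.9,0]
    - [-0.2,-0.9,0.4]
    - [-0.2,-0.8,0.8]
    - [-0.2,-0.3,0.9]
    - [0,0,1]
    - [0,0,1]
    - [0,0,0.9]
    - [0,0,0.4]
    - [0,0,0]
  jaw: [-1,-1,-1,-1,-1,-1,-1,-1,-1]

```text
clock: 23.17
tool_pos: [0.4908, -0.3824, 0.058]
eef_rot: [-0.045, 0.999, 0.0, -0.001]
contact_force: [-0.3, -0.6, 0.1]
opening: 0.998
```

```bash
python3 -c "
from plan import *
delta(table(B,.008,-.03))"
```

```text
t23.17 pos [ 0.4908 -0.3824  0.058 ] F [-0.3 -0.6  0.1] open 0.998
 turn units [ 0.0001 -0.0003 -0.0004] deg [ 0.04 -0.09 -0.15]
 dp units cur frame [-0.056 -0.556  3.52 ]  after turn [-0.049 -0.554  3.521]
```

Request:
move_arm:
  turn:
    - [0,0,0]
    - [0,0,0]
    - [0,0,0]
    - [0,0,0]
    - [0,0,0]
    - [0,0,0]
    - [0,0,0]
    - [0,0,0]
  dp:
    - [0,-0.3,0.2]
    - [-0.05,-0.25,0.5]
    - [0,0,0.7]
    - [0,0,0.7]
    - [0,0,0.6]
    - [0,0,0.4]
    - [0,0,0.2]
    - [0,0,0]
  jaw: [-1,-1,-1,-1,-1,-1,-1,-1]

```text
clock: 23.83
tool_pos: [0.4958, -0.3971, -0.0216]
eef_rot: [-0.045, 0.999, -0.001, 0.002]
contact_force: [0.2, 0.9, 0.7]
opening: 0.998
```

```bash
python3 -c "
from plan import *
delta(table(B,.008,-.03))"
```

```text
t23.83 pos [ 0.4958 -0.3971 -0.0216] F [0.2 0.9 0.7] open 0.998
 turn units [-0.0005  0.0005 -0.0004] deg [-0.18  0.17 -0.13]
 dp units cur frame [0.099 0.054 0.336]  after turn [0.098 0.053 0.336]
```

Request:
move_arm:
  turn:
    - [0,0,0]
    - [0,0,0]
    - [0,0,0]
    - [0,0,0]
    - [0,0,0]
    - [0,0,0]
    - [0,0,0]
    - [0,0,0]
    - [0,0,0]
  dp:
    - [0.05,0.04,0.15]
    - [0,0,0.13]
    - [0,0,0]
    - [0,0,0]
    - [0,0,0]
    - [0,0,0]
    - [0,0,0]
    - [0,0,0]
    - [0,0,0]
  jaw: [-1,-1,1,1,1,1,1,1,1]

```text
clock: 24.58
tool_pos: [0.4952, -0.3965, -0.0273]
eef_rot: [-0.045, 0.999, -0.002, 0.002]
contact_force: [0.2, -0.2, 2.1]
opening: 0.678
```

```bash
python3 -c "
from plan import *
delta(table(B,.008,-.03));delta(table(B,.008,.19)); delta(shelfT(.075,0,.12))"
```

```text
t24.58 pos [ 0.4952 -0.3965 -0.0273] F [ 0.2 -0.2  2.1] open 0.678
 turn units [-0.0006  0.0007 -0.0004] deg [-0.23  0.25 -0.13]
 dp units cur frame [0.075 0.024 0.108]  after turn [0.074 0.023 0.109]
t24.58 pos [ 0.4952 -0.3965 -0.0273] F [ 0.2 -0.2  2.1] open 0.678
 turn units [-0.0006  0.0007 -0.0004] deg [-0.23  0.25 -0.13]
 dp units cur frame [ 0.036 -0.012 -8.692]  after turn [ 0.074  0.023 -8.691]
t24.58 pos [ 0.4952 -0.3965 -0.0273] F [ 0.2 -0.2  2.1] open 0.678
 turn units [ 0.004  -0.0686  0.021 ] deg [  1.45 -24.69   7.55]
 dp units cur frame [-1.97  19.8   -7.058]  after turn [-2.31  19.911 -6.631]
```

Request:
move_arm:
  turn:
    - [0,0,0]
    - [0,0,0]
    - [0,0,0]
    - [0,0,0]
    - [0,0,0]
    - [0,0,0]
    - [0,0,0]
    - [0,0,0]
    - [0,0,0]
    - [0,0,0]
  dp:
    - [0,0,-0.2]
    - [0,0,-0.6]
    - [0,0,-0.9]
    - [0,0,-0.9]
    - [0,0,-0.9]
    - [0,0,-0.9]
    - [0,0,-0.9]
    - [0,0.4,-0.9]
    - [0,0.7,-0.6]
    - [0,0.9,-0.4]
  jaw: [1,1,1,1,1,1,1,1,1,1]

```text
clock: 25.42
tool_pos: [0.4902, -0.3472, 0.1551]
eef_rot: [-0.044, 0.999, -0.003, 0.004]
contact_force: [0.3, 0.1, -1.2]
opening: 0.679
```

Request:
move_arm:
  turn:
    - [0,-0.003,0.001]
    - [0,-0.0035,0.001]
    - [0,-0.0035,0.001]
    - [0,-0.0035,0.001]
    - [0,-0.0035,0.001]
    - [0,-0.0035,0.001]
    - [0,-0.0035,0.001]
    - [0,-0.0035,0.001]
    - [0,-0.0035,0.001]
    - [0,-0.0035,0.001]
  dp:
    - [0,0.9,0]
    - [0,0.9,0]
    - [0,0.9,0]
    - [0,0.9,0]
    - [0,0.9,0]
    - [0,0.9,0]
    - [0,0.9,0]
    - [0,0.9,0]
    - [0,0.9,0]
    - [0,0.9,0]
  jaw: [1,1,1,1,1,1,1,1,1,1]

```text
clock: 26.25
tool_pos: [0.4755, -0.1205, 0.1529]
eef_rot: [-0.013, 0.994, 0.003, 0.111]
contact_force: [0.3, -0.1, -0.9]
opening: 0.678
```

```bash
python3 -c "
from plan import *
delta(shelfT(.075,0,.12)); print(cur()[2]['q'])"
```

```text
t26.25 pos [ 0.4755 -0.1205  0.1529] F [ 0.3 -0.1 -0.9] open 0.678
 turn units [ 0.0041 -0.0339  0.0104] deg [  1.49 -12.22   3.74]
 dp units cur frame [-1.085  8.853  0.503]  after turn [-0.403  8.914  0.43 ]
[ 0.49611008  0.56586511 -0.4628665   2.22585446  0.87826855  0.26749895
  0.88503363]
```

Request:
move_arm:
  turn:
    - [0.0004,-0.0034,0.001]
    - [0.0004,-0.0034,0.001]
    - [0.0004,-0.0034,0.001]
    - [0.0004,-0.0034,0.001]
    - [0.0004,-0.0034,0.001]
    - [0.0004,-0.0034,0.001]
    - [0.0004,-0.0034,0.001]
    - [0.0004,-0.0034,0.001]
    - [0.0004,-0.0034,0.001]
    - [0.0004,-0.0034,0.001]
  dp:
    - [0,0.85,0]
    - [0,0.85,0]
    - [0,0.85,0]
    - [0,0.85,0]
    - [0,0.85,0]
    - [0,0.85,0]
    - [0,0.85,0]
    - [0,0.85,0]
    - [0,0.85,0]
    - [0,0.7,0]
  jaw: [1,1,1,1,1,1,1,1,1,1]

```text
clock: 27.08
tool_pos: [0.4717, 0.0329, 0.1509]
eef_rot: [0.011, 0.983, -0.007, 0.184]
contact_force: [0.1, -0.7, -1.5]
opening: 0.679
```

```bash
python3 -c "
from plan import *
delta(shelfT(.075,0,.12)); print(cur()[2]['q'])"
```

```text
t27.08 pos [0.4717 0.0329 0.1509] F [ 0.1 -0.7 -1.5] open 0.679
 turn units [-0.0003 -0.0106  0.0033] deg [-0.1  -3.82  1.19]
 dp units cur frame [-0.904  2.776  0.472]  after turn [-0.812  2.793  0.534]
[ 0.14773016  0.58070826 -0.61760061  2.43559229  1.88131882  0.48201406
 -0.61418484]
```

Request:
move_arm:
  turn:
    - [0,-0.0028,0.0008]
    - [0,-0.0028,0.0008]
    - [0,-0.0026,0.0008]
    - [0,-0.0024,0.0008]
    - [0,0,0]
    - [0,0,0]
  dp:
    - [-0.25,0.6,0]
    - [-0.25,0.6,0]
    - [-0.25,0.6,0]
    - [0,0.6,0]
    - [0,0.2,0]
    - [0,0,0]
  jaw: [1,1,1,1,1,1]

```text
clock: 27.58
tool_pos: [0.4905, 0.0976, 0.1567]
eef_rot: [0.019, 0.976, -0.005, 0.215]
contact_force: [-0.4, -0.9, -0.8]
opening: 0.683
```

```bash
python3 -c "
from plan import *
delta(shelfT(.070,0,.12)); inshelf()"; python3 look.py L3
```

```text
t27.58 pos [0.4905 0.0976 0.1567] F [-0.4 -0.9 -0.8] open 0.683
 turn units [-0.0001 -0.0005  0.0005] deg [-0.05 -0.19  0.2 ]
 dp units cur frame [0.068 0.176 0.473]  after turn [0.071 0.175 0.473]
shelf xyz mm [71.8 -4.4 95.3] rot err deg [ 0.05  0.19 -0.2 ] F shelf [-0.7 -0.9 -0.6] t 27.58 open 0.683
L3s.png 235 170 8
L3t.png 195 160 8
```

View pics/L3s.png

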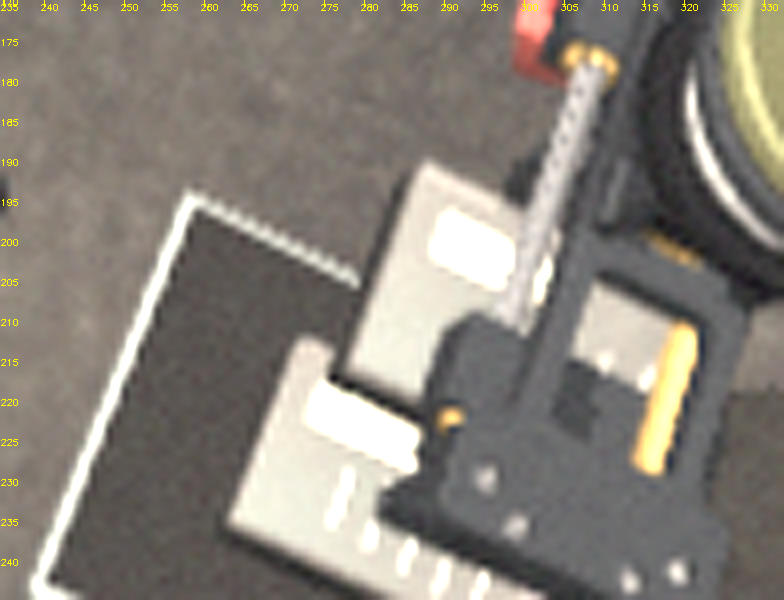

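View pics/L3t.png

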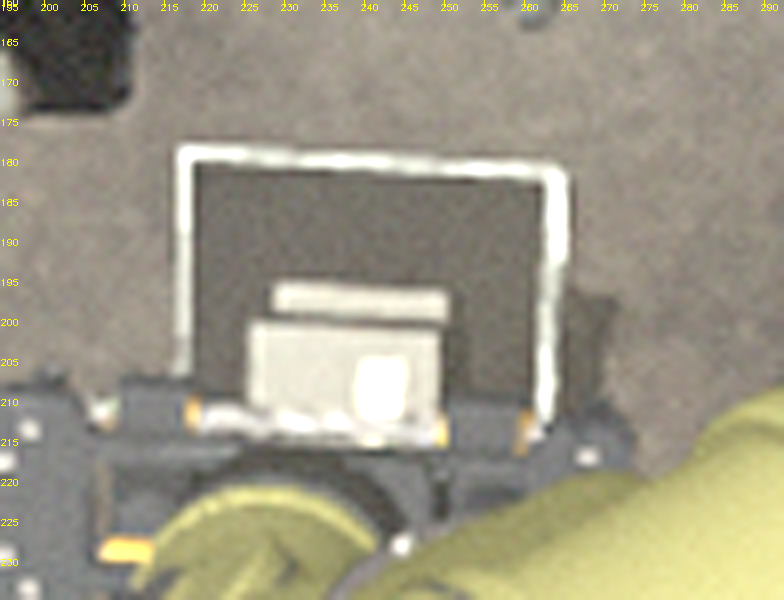

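Request:
move_arm:
  turn:
    - [0,0,0]
    - [0,0,0]
    - [0,0,0]
    - [0,0,0]
    - [0,0,0]
    - [0,0,0]
    - [0,0,0]
    - [0,0,0]
  dp:
    - [0.1,0.1,0.3]
    - [0.15,0.07,0.6]
    - [0.15,0,0.7]
    - [0,0,0.7]
    - [0,0,0.6]
    - [0,0,0.5]
    - [0,0,0.3]
    - [0,0,0]
  jaw: [1,1,1,1,1,1,1,1]

```text
clock: 28.35
tool_pos: [0.5201, 0.0967, 0.0665]
eef_rot: [0.022, 0.977, -0.007, 0.213]
contact_force: [-0.2, 1.1, -0.7]
opening: 0.681
```

```bash
python3 -c "
from plan import *
inshelf()"
```

```text
shelf xyz mm [60.4 -4.   1. ] rot err deg [0.32 0.36 0.04] F shelf [-0.5  1.1 -0.5] t 28.35 open 0.681
```

Request:
move_arm:
  turn:
    - [0,0,0]
    - [0,0,0]
    - [0,0,0]
    - [0,0,0]
  dp:
    - [0,0.15,0.1]
    - [0,0,0.08]
    - [0,0,0]
    - [0,0,0]
  jaw: [1,1,1,1]

```text
clock: 28.68
tool_pos: [0.5221, 0.1022, 0.0641]
eef_rot: [0.02, 0.977, -0.006, 0.214]
contact_force: [0.6, -0.6, -1.3]
opening: 0.677
```

```bash
python3 -c "
from plan import *
inshelf()"
```

```text
shelf xyz mm [61.   1.6 -1.9] rot err deg [ 0.17  0.23 -0.09] F shelf [ 0.  -0.6 -1.4] t 28.68 open 0.677
```

Request:
move_arm:
  turn:
    - [0,0,0]
    - [0,0,0]
  dp:
    - [0,0,0.06]
    - [0,0,0]
  jaw: [1,1]

```text
clock: 28.85
tool_pos: [0.5228, 0.102, 0.0624]
eef_rot: [0.02, 0.977, -0.006, 0.214]
contact_force: [-0.5, -1.2, -1.3]
opening: 0.677
```

```bash
python3 -c "
from plan import *
inshelf()"
```

```text
shelf xyz mm [60.9  1.4 -3.7] rot err deg [ 0.19  0.25 -0.08] F shelf [-1.  -1.2 -0.9] t 28.85 open 0.677
```

Request:
move_arm:
  turn:
    - [0,0,0]
    - [0,0,0]
  dp:
    - [0,0,0.06]
    - [0,0,0]
  jaw: [1,1]

```text
clock: 29.02
tool_pos: [0.5233, 0.1021, 0.061]
eef_rot: [0.02, 0.977, -0.006, 0.214]
contact_force: [-1.3, -0.3, 1.9]
opening: 0.676
```

Request:
move_arm:
  turn:
    - [0,0,0]
    - [0,0,0]
  dp:
    - [0,0,0.05]
    - [0,0,0]
  jaw: [1,1]

```text
clock: 29.18
tool_pos: [0.5234, 0.1021, 0.0609]
eef_rot: [0.02, 0.976, -0.006, 0.215]
contact_force: [-6.0, -1.6, 15.3]
opening: 0.674
```

```bash
python3 -c "
from plan import *
inshelf()"
```

```text
shelf xyz mm [60.8  1.5 -5.3] rot err deg [ 0.16  0.19 -0.14] F shelf [ 1.1 -1.9 16.4] t 29.18 open 0.674
```

Request:
move_arm:
  turn:
    - [0,0,0]
    - [0,0,0]
    - [0,0,0]
    - [0,0,0]
  dp:
    - [0,0,-0.04]
    - [0.1,0,0]
    - [0.1,0,0]
    - [0,0,0]
  jaw: [1,1,1,1]

```text
clock: 29.52
tool_pos: [0.5209, 0.1024, 0.0598]
eef_rot: [0.021, 0.976, -0.006, 0.217]
contact_force: [1.2, -0.9, 9.1]
opening: 0.677
```

```bash
python3 -c "
from plan import *
inshelf()"
```

```text
shelf xyz mm [58.1  1.7 -5.3] rot err deg [ 0.2  -0.04 -0.06] F shelf [ 5.  -0.8  7.7] t 29.52 open 0.677
```

Request:
move_arm:
  turn:
    - [0,0,0]
    - [0,0,0]
  dp:
    - [0.08,0,0]
    - [0,0,0]
  jaw: [1,1]

```text
clock: 29.68
tool_pos: [0.5192, 0.1026, 0.059]
eef_rot: [0.021, 0.976, -0.006, 0.217]
contact_force: [1.5, -0.1, 9.6]
opening: 0.68
```

```bash
python3 -c "
from plan import *
inshelf()"
```

```text
shelf xyz mm [56.2  1.9 -5.3] rot err deg [ 0.18 -0.05 -0.05] F shelf [ 5.4 -0.   8.1] t 29.68 open 0.68
```

Sliding with steady friction; contact is expected near 54.5.

Request:
move_arm:
  turn:
    - [0,0,0]
    - [0,0,0]
  dp:
    - [0.08,0,-0.02]
    - [0,0,0]
  jaw: [1,1]

```text
clock: 29.85
tool_pos: [0.5174, 0.1025, 0.0583]
eef_rot: [0.021, 0.976, -0.006, 0.217]
contact_force: [3.9, -0.2, 5.7]
opening: 0.679
```

```bash
python3 -c "
from plan import *
inshelf()"
```

```text
shelf xyz mm [54.3  1.7 -5.2] rot err deg [ 0.2  -0.03  0.01] F shelf [ 5.9 -0.   3.5] t 29.85 open 0.679
```

Request:
move_arm:
  turn:
    - [0,0,0]
    - [0,0,0]
  dp:
    - [0.06,0,0]
    - [0,0,0]
  jaw: [1,1]

```text
clock: 30.02
tool_pos: [0.5175, 0.1025, 0.0583]
eef_rot: [0.022, 0.976, -0.007, 0.218]
contact_force: [6.3, -1.6, 8.5]
opening: 0.681
```

```bash
python3 -c "
from plan import *
inshelf()"
```

```text
shelf xyz mm [54.4  1.7 -5.2] rot err deg [ 0.23 -0.21  0.04] F shelf [ 9.3 -1.3  5. ] t 30.02 open 0.681
```

Request:
move_arm:
  turn:
    - [0,0,0]
    - [0,0,0]
    - [0,0,0]
  dp:
    - [0.03,0,-0.01]
    - [0,0,0]
    - [0,0,0]
  jaw: [1,1,1]

```text
clock: 30.27
tool_pos: [0.5175, 0.1024, 0.0583]
eef_rot: [0.022, 0.976, -0.007, 0.219]
contact_force: [8.3, -1.3, 7.2]
opening: 0.678
```

```bash
python3 -c "
from plan import *
inshelf()"
```

```text
shelf xyz mm [54.4  1.6 -5.2] rot err deg [ 0.25 -0.26  0.1 ] F shelf [10.6 -1.   3. ] t 30.27 open 0.678
```

Request:
move_arm:
  turn:
    - [0,0,0]
    - [0,0,0]
    - [0,0,0]
    - [0,0,0]
    - [0,0,0]
    - [0,0,0]
    - [0,0,0]
    - [0,0,0]
  dp:
    - [0,0,0]
    - [-0.08,0,-0.02]
    - [0,0,0]
    - [0,0,0]
    - [0,0,0]
    - [0,0,0]
    - [0,0,0]
    - [0,0,0]
  jaw: [1,1,-1,-1,-1,-1,-1,-1]

```text
clock: 30.93
tool_pos: [0.514, 0.1024, 0.0576]
eef_rot: [0.02, 0.977, -0.006, 0.214]
contact_force: [-0.4, -0.2, 0.1]
opening: 1.004
```

Request:
move_arm:
  turn:
    - [0,0,0]
    - [0,0,0]
    - [0,0,0]
    - [0,0,0]
    - [0,0,0]
    - [0,0,0]
    - [0,0,0]
    - [0,0,0]
    - [0,0,0]
  dp:
    - [0,0,-0.2]
    - [0,0,-0.6]
    - [0,0,-0.9]
    - [0,0,-1]
    - [0,0,-1]
    - [0,0,-1]
    - [0,0,-0.7]
    - [0,0,-0.4]
    - [0,0,0]
  jaw: [-1,-1,-1,-1,-1,-1,-1,-1,-1]

```text
clock: 31.68
tool_pos: [0.4537, 0.1058, 0.1919]
eef_rot: [0.02, 0.976, -0.006, 0.216]
contact_force: [0.5, -0.1, 0.1]
opening: 0.999
```

```bash
python3 -c "
from plan import *
inshelf(); delta(table(C,.005,.08))"; python3 look.py L4
```

```text
shelf xyz mm [ 52.9   2.3 142.9] rot err deg [ 0.12  0.06 -0.12] F shelf [ 0.5 -0.  -0.1] t 31.68 open 0.999
t31.68 pos [0.4537 0.1058 0.1919] F [ 0.5 -0.1  0.1] open 0.999
 turn units [0.0006 0.0693 0.0048] deg [ 0.21 24.94  1.72]
 dp units cur frame [ 0.61  -8.302  4.678]  after turn [-1.668 -8.269  4.476]
L4s.png 235 170 8
L4t.png 195 160 8
```

View pics/L4s.png

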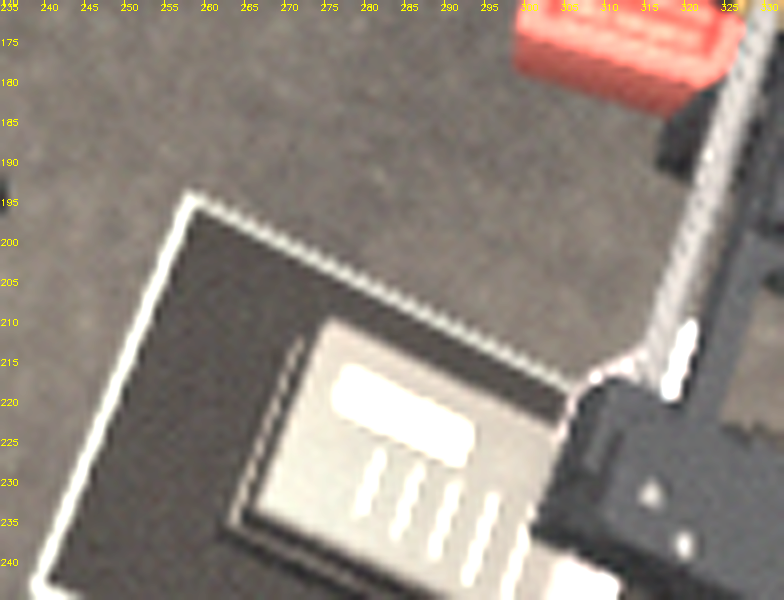

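View pics/L4t.png

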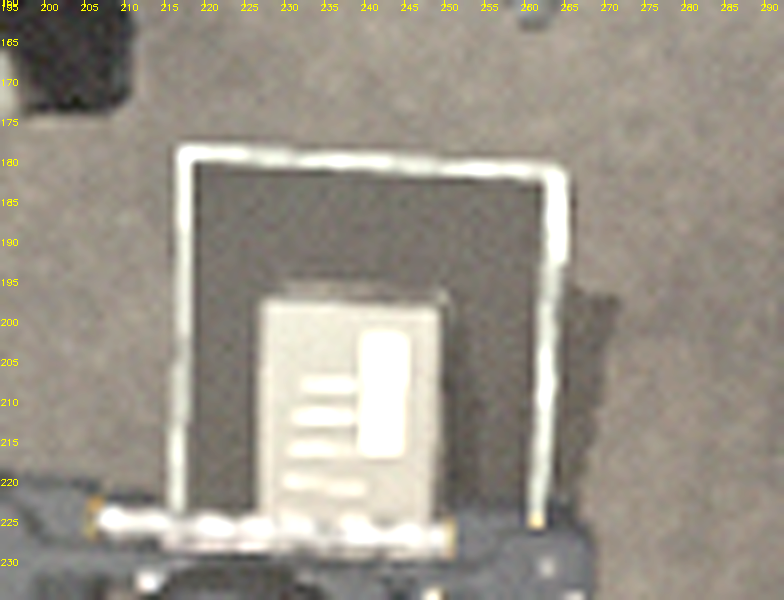

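Request:
move_arm:
  turn:
    - [0,0.003,0]
    - [0,0.0045,0]
    - [0,0.0045,0]
    - [0,0.0045,0]
    - [0,0.0045,0.0005]
    - [0,0.0045,0.0005]
    - [0,0.0045,0.0005]
    - [0,0.0045,0.0005]
    - [0,0.0045,0.0005]
    - [0,0.0045,0.0005]
  dp:
    - [0,-0.5,0]
    - [0,-0.6,0]
    - [0,-0.6,0]
    - [0,-0.6,0]
    - [0,-0.6,0]
    - [0,-0.6,0]
    - [0,-0.6,0]
    - [0,-0.6,0]
    - [0,-0.6,0]
    - [0,-0.6,0]
  jaw: [-1,-1,-1,-1,-1,-1,-1,-1,-1,-1]

```text
clock: 32.62
tool_pos: [0.4461, -0.0428, 0.1887]
eef_rot: [0.031, 0.997, -0.001, 0.077]
contact_force: [-0.6, -0.1, 0.3]
opening: 0.999
```

```bash
python3 -c "
from plan import *
delta(table(C,.008,.06)); print(cur()[2]['q'])"
```

```text
t32.62 pos [ 0.4461 -0.0428  0.1887] F [-0.6 -0.1  0.3] open 0.999
 turn units [0.0004 0.0245 0.0015] deg [0.15 8.82 0.55]
 dp units cur frame [-0.833 -2.343  5.335]  after turn [-1.665 -2.318  5.149]
[ 0.4763505   0.50673058 -0.73065456  2.22697423  0.81839072  0.50662445
  0.62375557]
```

Request:
move_arm:
  turn:
    - [0,0.004,0]
    - [0,0.005,0]
    - [0,0.005,0]
    - [0,0.005,0]
    - [0,0.005,0.0015]
    - [0,0,0]
    - [0,0,0]
    - [0,0,0]
    - [0,0,0]
    - [0,0,0]
  dp:
    - [0,-0.5,0]
    - [0,-0.5,0]
    - [0,-0.5,0]
    - [0,-0.3,0]
    - [0,0,0]
    - [-0.5,0,0.5]
    - [-0.6,0,1]
    - [-0.5,0,1]
    - [0,0,0.5]
    - [0,0,0]
  jaw: [-1,-1,-1,-1,-1,-1,-1,-1,-1,-1]

```text
clock: 33.45
tool_pos: [0.4825, -0.0897, 0.1113]
eef_rot: [0.035, 0.999, 0.001, 0.0]
contact_force: [0.4, -0.4, 0.0]
opening: 1.002
```

```bash
python3 -c "
from plan import *
delta(table(C,.008,-.0275)); print(cur()[2]['q'])"
```

```text
t33.45 pos [ 0.4825 -0.0897  0.1113] F [ 0.4 -0.4  0. ] open 1.002
 turn units [0.0003 0.     0.0001] deg [0.11 0.01 0.04]
 dp units cur frame [-0.076 -0.561  5.552]  after turn [-0.078 -0.551  5.553]
[ 0.51360931  0.74621072 -0.69646423  2.03424631  0.79685732  0.65185622
  0.78023382]
```

Request:
move_arm:
  turn:
    - [0,0,0]
    - [0,0,0]
    - [0,0,0]
    - [0,0,0]
    - [0,0,0]
    - [0,0,0]
    - [0,0,0]
    - [0,0,0]
    - [0,0,0]
  dp:
    - [-0.05,-0.3,0.5]
    - [0,-0.23,0.9]
    - [0,0,0.9]
    - [0,0,0.9]
    - [0,0,0.8]
    - [0,0,0.5]
    - [0,0,0.4]
    - [0,0,0]
    - [0,0,0]
  jaw: [-1,-1,-1,-1,-1,-1,-1,-1,-1]

```text
clock: 34.2
tool_pos: [0.4855, -0.1027, -0.0076]
eef_rot: [0.035, 0.999, 0.0, 0.003]
contact_force: [0.3, -0.2, 0.7]
opening: 1.003
```

```bash
python3 -c "
from plan import *
delta(table(C,.008,-.0275))"
```

```text
t34.20 pos [ 0.4855 -0.1027 -0.0076] F [ 0.3 -0.2  0.7] open 1.003
 turn units [0.0002 0.001  0.0002] deg [0.07 0.36 0.07]
 dp units cur frame [ 0.081 -0.043  0.797]  after turn [ 0.076 -0.042  0.798]
```

Request:
move_arm:
  turn:
    - [0,0.001,0]
    - [0,0,0]
    - [0,0,0]
    - [0,0,0]
    - [0,0,0]
    - [0,0,0]
    - [0,0,0]
    - [0,0,0]
    - [0,0,0]
    - [0,0,0]
  dp:
    - [0.05,-0.03,0.3]
    - [0,0,0.3]
    - [0,0,0.2]
    - [0,0,0]
    - [0,0,0]
    - [0,0,0]
    - [0,0,0]
    - [0,0,0]
    - [0,0,0]
    - [0,0,0]
  jaw: [-1,-1,-1,1,1,1,1,1,1,1]

```text
clock: 35.03
tool_pos: [0.4848, -0.1034, -0.0271]
eef_rot: [0.035, 0.999, 0.001, 0.001]
contact_force: [-0.8, -0.1, 2.2]
opening: 0.565
```

```bash
python3 -c "
from plan import *
delta(table(C,.008,-.0275)); delta(shelfT(.06,0,.14))"
```

```text
t35.03 pos [ 0.4848 -0.1034 -0.0271] F [-0.8 -0.1  2.2] open 0.565
 turn units [0.0002 0.0003 0.0002] deg [0.08 0.1  0.06]
 dp units cur frame [ 0.053 -0.012  0.015]  after turn [ 0.053 -0.012  0.015]
t35.03 pos [ 0.4848 -0.1034 -0.0271] F [-0.8 -0.1  2.2] open 0.565
 turn units [-0.0008 -0.0692 -0.0044] deg [ -0.27 -24.9   -1.59]
 dp units cur frame [ 0.894  8.203 -7.442]  after turn [-2.534  8.215 -7.04 ]
```

Request:
move_arm:
  turn:
    - [0,0,0]
    - [0,0,0]
    - [0,0,0]
    - [0,0,0]
    - [0,0,0]
    - [0,0,0]
    - [0,0,0]
    - [0,0,0]
    - [0,0,0]
    - [0,0,0]
  dp:
    - [0,0,-0.2]
    - [0,0,-0.6]
    - [0,0,-0.9]
    - [0,0,-1]
    - [0,0,-1]
    - [0,0,-1]
    - [0,0,-1]
    - [0,0,-1]
    - [0,0,-0.9]
    - [0,0,-0.5]
  jaw: [1,1,1,1,1,1,1,1,1,1]

```text
clock: 35.87
tool_pos: [0.4848, -0.1034, 0.1777]
eef_rot: [0.035, 0.999, 0.001, 0.002]
contact_force: [0.7, -0.0, -1.5]
opening: 0.561
```

Request:
move_arm:
  turn:
    - [0,-0.0035,0]
    - [0,-0.0035,0]
    - [0,-0.0035,0]
    - [0,-0.0035,0]
    - [0,-0.0035,0]
    - [0,-0.0035,0]
    - [0,-0.0035,-0.0005]
    - [0,-0.0035,-0.0005]
    - [0,-0.0035,-0.0005]
    - [0,-0.0035,-0.0005]
  dp:
    - [0,0.3,0]
    - [0,0.4,0]
    - [0,0.4,0]
    - [0,0.4,0]
    - [0,0.4,0]
    - [0,0.4,0]
    - [0,0.4,0]
    - [0,0.4,0]
    - [0,0.4,0]
    - [0,0.4,0]
  jaw: [1,1,1,1,1,1,1,1,1,1]

```text
clock: 36.7
tool_pos: [0.4905, -0.006, 0.1754]
eef_rot: [0.029, 0.993, -0.004, 0.111]
contact_force: [0.2, -0.4, -1.3]
opening: 0.562
```

```bash
python3 -c "
from plan import *
delta(shelfT(.06,0,.14)); print(cur()[2]['q'])"
```

```text
t36.70 pos [ 0.4905 -0.006   0.1754] F [ 0.2 -0.4 -1.3] open 0.562
 turn units [-0.0009 -0.0342 -0.0023] deg [ -0.34 -12.3   -0.82]
 dp units cur frame [0.926 4.304 0.454]  after turn [0.944 4.315 0.278]
[ 0.28819739  0.53735585 -0.60005907  2.20541916  0.9718797   0.4313049
  0.41512735]
```

Request:
move_arm:
  turn:
    - [0,-0.0035,0]
    - [0,-0.0035,0]
    - [0,-0.0035,0]
    - [0,-0.0035,0]
    - [0,-0.0035,0]
    - [0,-0.0035,0]
    - [0,-0.0035,-0.0005]
    - [0,-0.0035,-0.0005]
    - [0,-0.0035,-0.0005]
    - [0,0,0]
  dp:
    - [0,0.4,0]
    - [0,0.4,0]
    - [0,0.4,0]
    - [0,0.4,0]
    - [0.1,0.4,0]
    - [0.1,0.4,0]
    - [0.2,0.4,0]
    - [0.2,0.4,0]
    - [0.2,0.4,0]
    - [0,0.3,0]
  jaw: [1,1,1,1,1,1,1,1,1,1]

```text
clock: 37.53
tool_pos: [0.4755, 0.0928, 0.1673]
eef_rot: [0.022, 0.978, -0.007, 0.207]
contact_force: [-0.8, -0.1, -1.3]
opening: 0.566
```

```bash
python3 -c "
from plan import *
delta(shelfT(.06,0,.14)); inshelf(); print(cur()[2]['q'])"
```

```text
t37.53 pos [0.4755 0.0928 0.1673] F [-0.8 -0.1 -1.3] open 0.566
 turn units [-0.001  -0.0032 -0.0002] deg [-0.34 -1.14 -0.07]
 dp units cur frame [0.109 0.394 0.307]  after turn [0.114 0.393 0.308]
shelf xyz mm [ 62.9  -9.8 111.2] rot err deg [0.34 1.14 0.07] F shelf [-1.3 -0.1 -0.8] t 37.53 open 0.566
[-0.08394606  0.54006644 -0.53185666  2.42320513  1.83636006  0.49908314
 -0.75513839]
```

Request:
move_arm:
  turn:
    - [-0.0005,-0.0015,0]
    - [-0.0005,-0.0015,0]
    - [0,0,0]
    - [0,0,0]
    - [0,0,0]
    - [0,0,0]
    - [0,0,0]
    - [0,0,0]
    - [0,0,0]
  dp:
    - [0.1,0.15,0]
    - [0.15,0.15,0.3]
    - [0.15,0,0.6]
    - [0,0,0.7]
    - [0,0,0.7]
    - [0,0,0.6]
    - [0,0,0.3]
    - [0,0,0]
    - [0,0,0]
  jaw: [1,1,1,1,1,1,1,1,1]

```text
clock: 38.28
tool_pos: [0.5029, 0.0982, 0.0914]
eef_rot: [0.023, 0.976, -0.005, 0.217]
contact_force: [-0.1, 0.7, -1.0]
opening: 0.566
```

```bash
python3 -c "
from plan import *
inshelf()"; python3 look.py L5
```

```text
shelf xyz mm [55.3 -3.3 30.9] rot err deg [ 0.08 -0.05  0.25] F shelf [-0.5  0.7 -0.8] t 38.28 open 0.566
L5s.png 235 170 8
L5t.png 195 160 8
```

View pics/L5s.png

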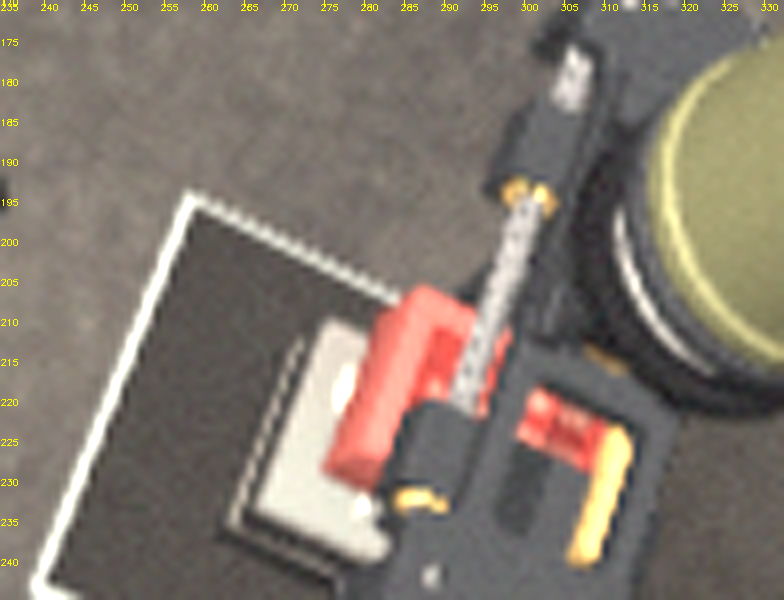

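Request:
move_arm:
  turn:
    - [0,0,0]
    - [0,0,0]
    - [0,0,0]
    - [0,0,0]
  dp:
    - [0.1,0.1,0.2]
    - [0,0.06,0.2]
    - [0,0,0]
    - [0,0,0]
  jaw: [1,1,1,1]

```text
clock: 38.72
tool_pos: [0.5051, 0.1026, 0.081]
eef_rot: [0.023, 0.976, -0.004, 0.217]
contact_force: [-0.4, 0.4, -0.7]
opening: 0.566
```

```bash
python3 -c "
from plan import *
inshelf()"
```

```text
shelf xyz mm [52.8  1.3 20.7] rot err deg [ 0.03 -0.08  0.23] F shelf [-0.7  0.3 -0.5] t 38.72 open 0.566
```

Request:
move_arm:
  turn:
    - [0,0,0]
    - [0,0,0]
  dp:
    - [0,0,0.06]
    - [0,0,0]
  jaw: [1,1]

```text
clock: 38.88
tool_pos: [0.5059, 0.1022, 0.0798]
eef_rot: [0.023, 0.976, -0.005, 0.217]
contact_force: [-0.5, 0.6, -1.3]
opening: 0.565
```

```bash
python3 -c "
from plan import *
inshelf()"
```

```text
shelf xyz mm [52.9  0.9 19.2] rot err deg [ 0.05 -0.09  0.25] F shelf [-1.   0.6 -0.9] t 38.88 open 0.565
```

Request:
move_arm:
  turn:
    - [0,0,0]
    - [0,0,0]
  dp:
    - [0,0,0.06]
    - [0,0,0]
  jaw: [1,1]

```text
clock: 39.05
tool_pos: [0.5065, 0.1022, 0.0784]
eef_rot: [0.023, 0.976, -0.005, 0.217]
contact_force: [-0.6, -1.4, -1.1]
opening: 0.568
```

Request:
move_arm:
  turn:
    - [0,0,0]
    - [0,0,0]
  dp:
    - [0,0,0.06]
    - [0,0,0]
  jaw: [1,1]

```text
clock: 39.22
tool_pos: [0.5069, 0.1023, 0.0778]
eef_rot: [0.023, 0.976, -0.004, 0.218]
contact_force: [-2.6, -0.7, 7.8]
opening: 0.563
```

```bash
python3 -c "
from plan import *
inshelf()"
```

```text
shelf xyz mm [53.  1. 17.] rot err deg [ 0.03 -0.15  0.2 ] F shelf [ 1.  -0.8  8.1] t 39.22 open 0.563
```

Contact at 17.0, as predicted (16.9). Lighten slightly and slide down; the backstop is expected near 44.5.

Request:
move_arm:
  turn:
    - [0,0,0]
    - [0,0,0]
    - [0,0,0]
    - [0,0,0]
  dp:
    - [0,0,-0.02]
    - [0.12,0,0]
    - [0.12,0,0]
    - [0,0,0]
  jaw: [1,1,1,1]

```text
clock: 39.55
tool_pos: [0.5021, 0.1028, 0.0756]
eef_rot: [0.023, 0.976, -0.004, 0.218]
contact_force: [0.2, -1.7, 6.0]
opening: 0.565
```

```bash
python3 -c "
from plan import *
inshelf()"
```

```text
shelf xyz mm [47.8  1.3 17. ] rot err deg [ 0.02 -0.24  0.24] F shelf [ 2.8 -1.7  5.3] t 39.55 open 0.565
```

Request:
move_arm:
  turn:
    - [0,0,0]
    - [0,0,0]
  dp:
    - [0.08,0,0]
    - [0,0,0]
  jaw: [1,1]

```text
clock: 39.72
tool_pos: [0.5008, 0.103, 0.075]
eef_rot: [0.023, 0.975, -0.004, 0.219]
contact_force: [0.8, -0.5, 7.3]
opening: 0.563
```

```bash
python3 -c "
from plan import *
inshelf()"
```

```text
shelf xyz mm [46.3  1.4 17. ] rot err deg [ 0.02 -0.3   0.25] F shelf [ 3.8 -0.5  6.3] t 39.72 open 0.563
```

Request:
move_arm:
  turn:
    - [0,0,0]
    - [0,0,0]
  dp:
    - [0.07,0,-0.01]
    - [0,0,0]
  jaw: [1,1]

```text
clock: 39.88
tool_pos: [0.4985, 0.103, 0.074]
eef_rot: [0.023, 0.976, -0.004, 0.218]
contact_force: [1.3, 0.4, 4.3]
opening: 0.568
```

```bash
python3 -c "
from plan import *
inshelf()"
```

```text
shelf xyz mm [43.8  1.4 17. ] rot err deg [ 0.01 -0.19  0.24] F shelf [3.  0.4 3.4] t 39.88 open 0.568
```

Request:
move_arm:
  turn:
    - [0,0,0]
    - [0,0,0]
  dp:
    - [0.06,0,0]
    - [0,0,0]
  jaw: [1,1]

```text
clock: 40.05
tool_pos: [0.4986, 0.103, 0.074]
eef_rot: [0.023, 0.975, -0.004, 0.22]
contact_force: [2.8, -0.5, 7.1]
opening: 0.564
```

```bash
python3 -c "
from plan import *
inshelf()"
```

```text
shelf xyz mm [43.9  1.4 17. ] rot err deg [ 0.04 -0.37  0.27] F shelf [ 5.6 -0.4  5.2] t 40.05 open 0.564
```

Request:
move_arm:
  turn:
    - [0,0,0]
    - [0,0,0]
  dp:
    - [0.05,0,0]
    - [0,0,0]
  jaw: [1,1]

```text
clock: 40.22
tool_pos: [0.4987, 0.103, 0.0741]
eef_rot: [0.023, 0.975, -0.005, 0.221]
contact_force: [4.3, -1.4, 9.0]
opening: 0.566
```

```bash
python3 -c "
from plan import *
inshelf()"
```

```text
shelf xyz mm [44.   1.4 17.1] rot err deg [ 0.06 -0.53  0.29] F shelf [ 7.7 -1.2  6.3] t 40.22 open 0.566
```

Request:
move_arm:
  turn:
    - [0,0,0]
    - [0,0,0]
    - [0,0,0]
  dp:
    - [0.05,0,-0.03]
    - [0,0,0]
    - [0,0,0]
  jaw: [1,1,1]

```text
clock: 40.47
tool_pos: [0.4987, 0.1029, 0.0744]
eef_rot: [0.024, 0.975, -0.005, 0.222]
contact_force: [7.4, -0.8, 4.4]
opening: 0.566
```

```bash
python3 -c "
from plan import *
inshelf()"
```

```text
shelf xyz mm [44.1  1.3 17.3] rot err deg [ 0.09 -0.66  0.37] F shelf [ 8.6 -0.4  0.8] t 40.47 open 0.566
```

Request:
move_arm:
  turn:
    - [0,0,0]
    - [0,0,0]
    - [0,0,0]
    - [0,0,0]
  dp:
    - [0,0,0.03]
    - [0,0,0]
    - [-0.08,0,-0.01]
    - [0,0,0]
  jaw: [1,1,1,1]

```text
clock: 40.8
tool_pos: [0.4986, 0.103, 0.0741]
eef_rot: [0.024, 0.975, -0.004, 0.22]
contact_force: [5.9, -0.4, 3.0]
opening: 0.572
```

```bash
python3 -c "
from plan import *
inshelf()"
```

```text
shelf xyz mm [43.9  1.4 17.1] rot err deg [ 0.05 -0.39  0.32] F shelf [ 6.6 -0.1  0.2] t 40.8 open 0.572
```

Request:
move_arm:
  turn:
    - [0,0,0]
    - [0,0,0]
    - [0,0,0]
    - [0,0,0]
    - [0,0,0]
    - [0,0,0]
    - [0,0,0]
    - [0,0,0]
  dp:
    - [0,0,0]
    - [0,0,0]
    - [0,0,0]
    - [0,0,0]
    - [0,0,0]
    - [0,0,0]
    - [0,0,-0.2]
    - [0,0,-0.5]
  jaw: [-1,-1,-1,-1,-1,-1,-1,-1]

```text
clock: 41.47
tool_pos: [0.4883, 0.1029, 0.0882]
eef_rot: [0.023, 0.976, -0.005, 0.216]
contact_force: [0.1, -0.5, 0.1]
opening: 0.999
```

Request:
move_arm:
  turn:
    - [0,0,0]
    - [0,0,0]
    - [0,0,0]
    - [0,0,0]
    - [0,0,0]
    - [0,0,0]
    - [0,0,0]
    - [0,0,0]
    - [0,0,0]
    - [0,0,0]
  dp:
    - [0,0,-0.8]
    - [0,0,-1]
    - [0,0,-1]
    - [0,0,-1]
    - [0,0,-0.7]
    - [0,-0.5,-0.3]
    - [0,-1,0]
    - [0,-1,0]
    - [0,-1,0]
    - [0,-1,0]
  jaw: [-1,-1,-1,-1,-1,-1,-1,-1,-1,-1]

```text
clock: 42.3
tool_pos: [0.4319, -0.0077, 0.1979]
eef_rot: [0.022, 0.976, -0.005, 0.217]
contact_force: [0.4, -1.5, 0.7]
opening: 0.997
```

Request:
move_arm:
  turn:
    - [0,0,0]
    - [0,0,0]
    - [0,0,0]
    - [0,0,0]
    - [0,0,0]
    - [0,0,0]
    - [0,0,0]
  dp:
    - [0,-1,0]
    - [0,-1,0]
    - [0,-1,0]
    - [0,-1,0]
    - [0,-0.6,0]
    - [0,0,0]
    - [0,0,0]
  jaw: [-1,-1,-1,-1,-1,-1,-1]

```text
clock: 42.88
tool_pos: [0.4266, -0.1223, 0.1974]
eef_rot: [0.024, 0.976, -0.005, 0.217]
contact_force: [-0.3, 0.4, 0.3]
opening: 0.995
```

```bash
python3 -c "
from plan import *
inshelf()
for n in ('top','side'):
    d=r.snapshot(n); cv2.imwrite(f'pics/{n}9.png',d['frame'])"; python3 look.py L6
```

```text
shelf xyz mm [  39.6 -226.8  155.2] rot err deg [ 0.07 -0.08  0.35] F shelf [-0.1  0.4  0.4] t 42.88 open 0.995
L6s.png 235 170 8
L6t.png 195 160 8
```

View pics/L6s.png

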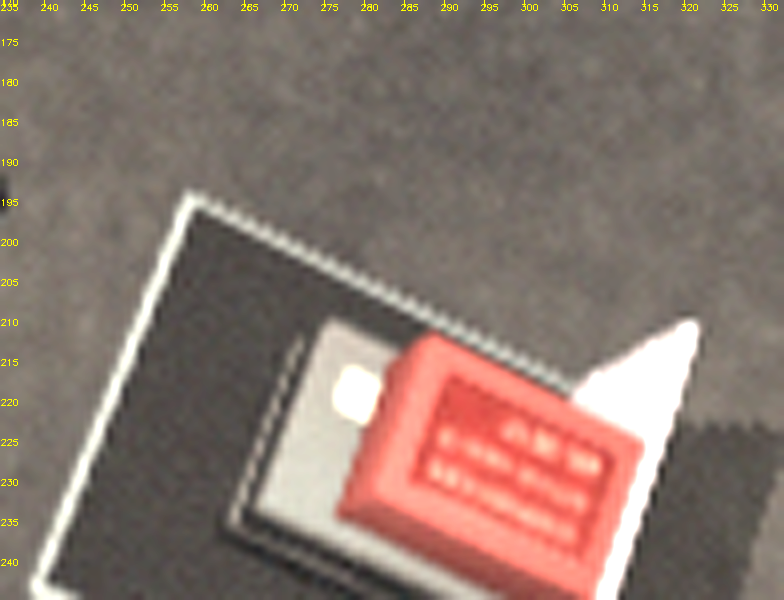

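View pics/L6t.png

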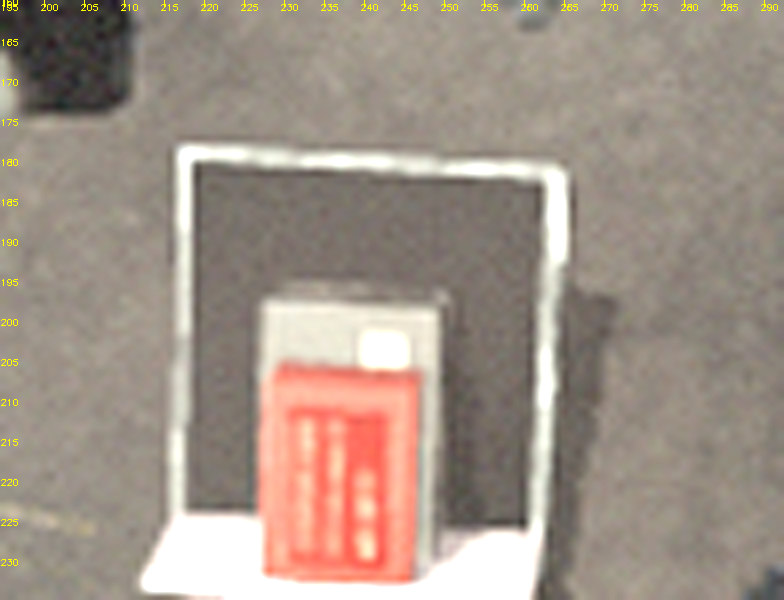

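View pics/side9.png

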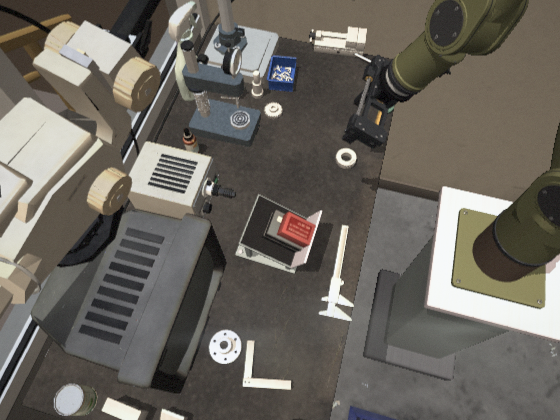

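```bash
python3 -c "
from plan import *
import pickle
from scipy.optimize import least_squares
t,s=pickle.load(open('d0.pkl','rb'))
def tri(a,b):
    o=least_squares(lambda p:np.r_[(proj(t,p)-a).ravel(),(proj(s,p)-b).ravel()],[.5,.1,.1]); print((RS.inv().apply(o.x-S)*1000).round(1),o.fun.round(1))
px=lambda p,x0,y0:np.array([p[0]/8-.5+x0,p[1]/8-.5+y0])
print('B far y-');tri(px((440,305),195,160),px((333,320),235,170))
print('B far y+');tri(px((261,303),195,160),px((250,513),235,170))
print('C top far y-');tri(px((420,372),195,160),px((432,333),235,170))
print('A far y- ref'); 
"
```

```text
B far y-
[ 89.3 -29.   42.2] [-0.1  0.8 -0.6 -0.2]
B far y+
[89.2 31.6 38.3] [ 0.  -0.5  0.4  0.1]
C top far y-
[ 71.5 -25.1  72.1] [-0.2  1.6 -1.2 -0.5]
A far y- ref
```

```bash
python3 -c "
from plant import r
print(r.finish_job()); print(r.get_state()['clock'])"
```

```text
the job is handed in; nothing more can be done
None
the job is handed in; nothing more can be done
```

I stacked the three boxes on the rack, handed the job in at about 43 s of the 72 s allowed, and got no verdict back. The two stylus boxes went on first, then the card box. I set each one down flat, slid it to the backstop and pressed it there before letting go. The wrist force along the slope was 9 to 11 N for the two stylus boxes, and 8.6 N for the card box with almost no downward load. Some of that is friction with the surface underneath, so I estimate 6 to 8 N actually reached the backstop.

**Final checks**
- **Upper stylus box:** its far end measured about 89 mm up the slope (90 expected). It sits about 1 mm off the middle line at the right height.
- **Card box:** I measured only one corner, at 71.5 mm up the slope (70 expected) and 72 mm high (74 expected).
- **Lower stylus box:** I checked this by eye only, because the upper box covers most of it. It looked square and aligned.
- **Ring, flange and gear:** they look unmoved in the last side picture; I did not measure them.
- **Arm:** it was clear of the stack with the gripper open.

**What went wrong or disagreed**
- **Fingertip position:** the real fingertips sit about 36.5 mm short of the reported TCP along the tool axis. Because of this, my first grasp closed above the box without touching it.
- **Force while finding this:** probing down onto the box reached about 44 N on the fingertips. I corrected all later moves for the offset, and the contact heights on the rack then matched predictions to about 0.5 mm.
- **Camera agreement:** the corner measurements from the two cameras differed by up to 1.6 pixels.

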